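# Fetch the frame-sample slide from behind the jars

## Robot

A 6-joint arm with a two-finger parallel gripper is mounted at the origin on the work surface. World frame = base frame: x ahead of the robot, y to its left, z up, the work surface at z = 0. Lengths are in m, angles in rad, forces in N, time in s.
With the tool pointing down it reaches from about 0.35 to 0.775 m from the base axis. Payload 5.5 kg.
Tool frame: the origin (TCP) lies on the centre line of the jaws, within the pads' length; the fingertips stand 11 mm ahead of it and the grasp point (between the pads) lies 8 mm behind it (env.tip_reach is the distance from the TCP to the fingertips, in m); z points along the fingers, x is the direction in which the jaws open and shut, and the axes are right-handed (so a half turn about z gives the same grasp; the last joint's range is limited). The gripper opens to 85 mm and grips with 20 to 120 N. Pads are 22 mm wide; open, the fingers measure 114 mm over their backs; the gripper's body (76 mm by 85 mm) begins 54 mm behind the grasp point. The pads swing forward as they close: fully open they stand 13 mm farther back than shut.
Start: joints at [-1.294, 0.313, 0.046, 1.304, 0, 1.431], TCP at [0.233, -0.526, 0.242] pointing down, gripper open.
Joint ranges: [-2.76, 2.76], [-0.86, 1.69], [-1.03, 1.26], [-2.2, 2.34], [-1.47, 1.5], [-3.14, 3.14]. Speed limits (rad/s): [2.57, 2.57, 3.14, 3.14, 3.14, 3.14].

## Interface

Orientations are given as a unit quaternion [w, x, y, z].
In Python, from workcell import env gives the robot as it stands.
- The arm moves only by the tool carry_out, never from a script. Its argument "moves" is one flat list of numbers, 7 for each row, row after row: the gripper command: -1 is shut, 1 is fully open, values between are in proportion, then the shift along the tool's x, y, z in m, then the turn, a rotation vector about the tool's x, y, z in degrees. A call has exactly 5 rows; each row shifts and turns the pose as measured when the row begins, along the tool's axes as they then stand; what a row does not reach is not made up. A row lasts 1/8 s, in which the tool goes at most 62.5 mm and 10.7 degrees, less where a joint would pass 70% of its speed; a pose out of reach is approached as far as the arm can. A call is refused whole if a number of a shift passes 0.0625 or a number of a turn 10.7, either way. A call with a gripper value outside its range is refused whole. The fingers move at their own pace and stop on an object; "squeeze" is the grip in N (left out, the last holds). Time passes only in rows, so rows that do not move let the fingers close, or fill a call up. It gives the time, the measured TCP pose, the force and the opening at its end, in the units of the state.
- env.get_state(): the state, without advancing time (a new reading comes with each control period).
- env.read_camera(name): name is "scene" or "top" or "wrist"; returns the picture (420x560x3 uint8, red, green, blue); there is no depth.
- env.calibration(name): a dict with "camera_matrix" (3x3 intrinsics, pixels), "k1" (the pictures are not rectified: a ray, as slopes to the right and down, at radius r is drawn at 1 + k1 r^2 times it, then the intrinsics apply), "rvec" (rotation vector, rad) and "tvec" (3), from world to camera coordinates, as OpenCV has them; the wrist camera has in their place "hand_eye" (4x4, takes a point from camera to tool coordinates, whose origin is the TCP and whose axes are the tool frame's). Camera axes: x right, y down, z forward; pixel columns grow to the right and rows downward; lengths in m; the calibration is good to about 2 mm. A picture is of the moment at which its call begins: read the wrist's pose just before it. calibration takes no time and is no camera call.
- env.hand_in(): hands the job in, once; it reports no verdict.
The state is a dict: "clock": time; "joint_pos": joint angles; "qvel": joint speeds; "tau": joint torques, N m; "tcp_pos": TCP position; "orientation": TCP orientation; "wrist_force": force on the tool from outside, world axes, zero at the start; "ft_torque": the same for the moment, N m; "finger_gap": finger opening in m.
Only numpy, scipy, OpenCV 4.12 (cv2) and the standard library are available. Lean on these libraries where they do the work, as an engineer would, in place of code of your own. Each camera call takes 0.05 s, during which the arm holds its last target. There are 200 camera calls.

## Task

Three jars stand on coasters in front of a low wooden rack that holds a slide of frame samples: first set all three aside, standing together on the dark mat, then draw the slide straight and level out of its rack by its grip bar and lay it flat in the empty shallow tray. Only when it lies there, put each jar back upright on the middle of the coaster it came from (round, square, six-sided). Tip nothing over and leave the roll of tape where it is.

Things in the scene. Friction and masses are not known exactly. Their poses are not given: they have to be found in the camera images.
- slide: Frame-sample slide: plywood board 120 (x) by 130 (y) by 9 mm, 0.2 kg. Origin: centre of its underside, z up; its +x points into the rack. Grip: upright metal bar, 12 mm thick in x, 60 wide in y, centred at x = -30 mm, 9 to 48 mm above the underside. Starts in a low fixed rack, 8 mm above the table; grooved sides 28 mm high hold its edges (play 1.5 mm): draw it 128 mm along its -x before lifting.
- jar_round: White round plastic paint tub: diameter 46 mm, from 46 mm up a 48 mm lid, 62 mm tall, about 0.13 kg. Origin: centre of its underside, z up. Starts on the round coaster.
- jar_square: Square glass ink bottle with dark contents: body 42 by 42 mm (faces along its x and y), 46 mm tall, with a black round cap (29 mm) to 66 mm; about 0.14 kg. Origin: centre of its underside, z up. Starts on the square coaster.
- jar_hex: Six-sided amber glass jar: body 44 mm across flats (one pair of flats faces its +x and -x, the others at 60 degree steps), 46 mm tall, with a round steel lid (42 mm) to 64 mm; about 0.14 kg. Origin: centre of its underside, z up. Starts on the six-sided coaster.
- coaster_round: Round coaster, diameter 64 mm; place of the round tub. Cork, 4 mm thick, fixed. Origin: centre of its underside, z up. One of three in a row 70 mm apart, 55 mm in front of the rack; which is left, middle or right changes.
- coaster_square: Square coaster, 60 by 60 mm; place of the square bottle. Cork, 4 mm thick, fixed. Origin: centre of its underside, z up. One of three in a row 70 mm apart, 55 mm in front of the rack; which is left, middle or right changes.
- coaster_hex: Six-sided coaster, 60 mm across flats; place of the six-sided jar. Cork, 4 mm thick, fixed. Origin: centre of its underside, z up. One of three in a row 70 mm apart, 55 mm in front of the rack; which is left, middle or right changes.
- mat: Side mat: flat dark rubber rectangle, 260 mm (its x) by 130 mm (its y), 3 mm thick, fixed, empty at the start, to the left or the right of the rack. Origin: centre of its underside, z up.
- tray: Receiving tray: empty shallow light-wood tray, 170 mm (its x) by 180 mm (its y) outside, walls 6 mm thick and 20 mm high, floor 6 mm thick, fixed, on the side of the rack where the mat is not. Origin: centre of its underside, z up.
- tape_roll: Bystander: roll of brown paper tape lying flat, outer diameter 90 mm, inner 70 mm, 25 mm high, loose, to the left or right of the rack. Origin: centre of its underside, z up.
There are look-alikes about, which are no part of the job. What is shaped like the tray but pink or red is not meant.

How it is judged:
On the way, in this order (a step that is already met when the one before it is completed fails the run):
1. all three jars stand together on the side mat while the slide is still in its rack (x of jar_round in the frame of mat between -0.13 and 0.13 m and y of jar_round in the frame of mat between -0.065 and 0.065 m and z of jar_round in the frame of mat between -0.002 and 0.009 m and angle between each of jar_round, jar_square, jar_hex's own z axis and vertical below 0.1 rad and linear speed of each of jar_round, jar_square, jar_hex below 0.03 m/s and x of jar_square in the frame of mat between -0.13 and 0.13 m and y of jar_square in the frame of mat between -0.065 and 0.065 m and z of jar_square in the frame of mat between -0.002 and 0.009 m and x of jar_hex in the frame of mat between -0.13 and 0.13 m and y of jar_hex in the frame of mat between -0.065 and 0.065 m and z of jar_hex in the frame of mat between -0.002 and 0.009 m and distance of slide from where it was at the start of the episode below 0.03 m), for 0.2 s.
2. the slide lies flat in the tray while the three jars still stand on the mat (x of jar_round in the frame of mat between -0.13 and 0.13 m and y of jar_round in the frame of mat between -0.065 and 0.065 m and z of jar_round in the frame of mat between -0.002 and 0.009 m and angle between each of jar_round, jar_square, jar_hex's own z axis and vertical below 0.1 rad and linear speed of each of jar_round, jar_square, jar_hex below 0.03 m/s and x of jar_square in the frame of mat between -0.13 and 0.13 m and y of jar_square in the frame of mat between -0.065 and 0.065 m and z of jar_square in the frame of mat between -0.002 and 0.009 m and x of jar_hex in the frame of mat between -0.13 and 0.13 m and y of jar_hex in the frame of mat between -0.065 and 0.065 m and z of jar_hex in the frame of mat between -0.002 and 0.009 m and horizontal distance between slide and tray below 0.027 m and z of slide in the frame of tray between 0.003 and 0.01 m and angle between slide's own z axis and vertical below 0.05 rad and linear speed of slide below 0.02 m/s), for 0.2 s.
At the end, for the whole second after the job is handed in: Each jar stands upright and at rest on its own coaster, its centre within 14 mm of the coaster's; the slide lies flat and at rest on the tray's floor inside its walls (centres within 27 mm) (horizontal distance between jar_round and coaster_round below 0.014 m and z of jar_round in the frame of coaster_round between 0 and 0.008 m and angle between each of jar_round, jar_square, jar_hex's own z axis and vertical below 0.1 rad and linear speed of each of jar_round, jar_square, jar_hex, slide below 0.02 m/s and horizontal distance between jar_square and coaster_square below 0.014 m and z of jar_square in the frame of coaster_square between 0 and 0.008 m and horizontal distance between jar_hex and coaster_hex below 0.014 m and z of jar_hex in the frame of coaster_hex between 0 and 0.008 m and horizontal distance between slide and tray below 0.027 m and z of slide in the frame of tray between 0.003 and 0.01 m and angle between slide's own z axis and vertical below 0.05 rad); the robot touches nothing.
It fails at once if a jar is tipped over (more than 0.8 rad) (angle between any of jar_round, jar_square, jar_hex's own z axis and vertical above 0.8 rad).
It fails at once if the slide is not kept level (tilted more than 0.3 rad) (angle between slide's own z axis and vertical above 0.3 rad).
It fails at once if the roll of tape is shifted by more than 20 mm (distance of tape_roll from where it was at the start of the episode above 0.02 m).
It also fails if it takes over 147 s, if anything falls off the work surface, if the arm or the gripper's body presses on something with over 40 N, if the wrist force passes 120 N, or if a joint passes its speed limit or range.

## Working session

There is one attempt and no reset: what is moved stays moved. The work goes in short steps, Python scripts to look and compute and a tool call to move; the robot and the scene stay as the last step left them, time stands still between calls to the robot, and variables do not carry over. Pictures are saved under pics/ and viewed, about 12 in all and at most 16, crops included, and the job is handed in when it is done.

Besides the shell and the picture viewer there is one more tool, called after "Call:" as a command line: name --argument value ..., lists and objects as JSON in quotes. carry_out: Moves the arm, as the interface text tells. Its arguments: {"type":"object","properties":{"moves":{"type":"array"},"squeeze":{"type":"number"}},"required":["moves"]}

```bash
mkdir -p pics; ls; python3 - <<'E'
from workcell import env
import cv2
for n in("scene","top"):
    im=env.read_camera(n); cv2.imwrite(f"pics/{n}0.png",im[:,:,::-1])
    print(n,env.calibration(n))
print(env.calibration("wrist"),env.get_state(),env.tip_reach)
E
```

```text
pics
scene {'camera_matrix': array([[532.73550711,   0.        , 267.59726853],
       [  0.        , 532.73550711, 210.78142666],
       [  0.        ,   0.        ,   1.        ]]), 'k1': -0.07472698810599523, 'rvec': array([ 1.35066871,  1.97323294, -1.01830837]), 'tvec': array([ 0.04656656, -0.25942164,  2.04340439])}
top {'camera_matrix': array([[458.97830547,   0.        , 285.97987994],
       [  0.        , 458.97830547, 213.20195215],
       [  0.        ,   0.        ,   1.        ]]), 'k1': 0.04911464993244509, 'rvec': array([ 2.22937274, -2.17665144,  0.0874237 ]), 'tvec': array([0.10270402, 0.4686472 , 1.12196612])}
{'camera_matrix': array([[327.25023368,   0.        , 279.89844512],
       [  0.        , 327.25023368, 214.38934524],
       [  0.        ,   0.        ,   1.        ]]), 'k1': -0.05749540667607508, 'hand_eye': array([[ 9.99999050e-01,  1.36331195e-03, -2.01978413e-04,
         9.44486000e-04],
       [-1.24638661e-03,  9.57141287e-01,  2.89618721e-01,
        -7.43108379e-02],
       [ 5.88162543e-04, -2.89618195e-01,  9.57142077e-01,
        -1.32526083e-01],
       [ 0.00000000e+00,  0.00000000e+00,  0.00000000e+00,
         1.00000000e+00]])} {'clock': 0.1, 'joint_pos': array([-1.29362738e+00,  3.13936551e-01,  4.51009393e-02,  1.30359897e+00,
        1.76858551e-06,  1.43122446e+00]), 'qvel': array([ 0.00011635, -0.00127063,  0.00418414, -0.00029709, -0.00110486,
        0.00148207]), 'tau': array([ 2.00926181e-03, -4.81728137e+01,  2.99242312e+01,  1.28092279e-02,
       -1.28004895e-04,  8.40552801e-07]), 'tcp_pos': array([ 0.23263678, -0.52536446,  0.24149504]), 'orientation': array([-5.38688760e-04,  8.38087531e-01, -5.45535168e-01, -6.17075826e-04]), 'wrist_force': array([-1.35089928,  0.09279112, -0.61002375]), 'ft_torque': array([ 0.0153076 , -0.01899789,  0.00093521]), 'finger_gap': 0.08575640842671829} 0.011
```

View pics/top0.png

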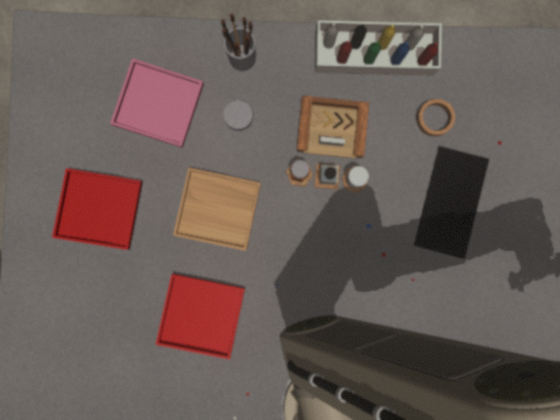

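View pics/scene0.png

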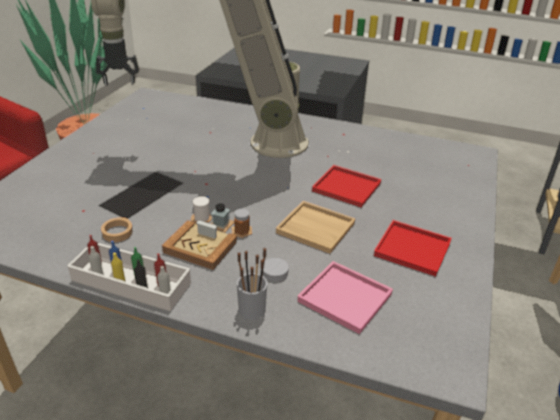

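Top picture: the jars stand at hex (300,170), square (329,173) and round (358,176). The slide is at (334,127) with its grip bar at (332,141), the mat at (452,202) and the tape at (437,117). Tray candidates are the wood tray (217,208), which fits the description, and the decoys in red (97,208), red (201,315) and pink (157,102). The grey disc (238,115) looks like a lid but is not one of the jars. I choose by the description and check in a crop.

```bash
cat > h.py <<'E'
import numpy as np,cv2
from scipy.spatial.transform import Rotation as R
from workcell import env
def RT(q): return R.from_quat([q[1],q[2],q[3],q[0]]).as_matrix()
def cam(name,st=None):
    c=env.calibration(name);K=c["camera_matrix"]
    if name=="wrist":
        H=c["hand_eye"];st=st or env.get_state();T=RT(st["orientation"])
        Rw=T@H[:3,:3];C=T@H[:3,3]+st["tcp_pos"]
    else:
        Rc=cv2.Rodrigues(c["rvec"])[0];Rw=Rc.T;C=-Rc.T@c["tvec"]
    return K,c["k1"],Rw,C
def ray(cm,uv):
    K,k1,Rw,C=cm
    p=cv2.undistortPoints(np.float64(uv).reshape(-1,1,2),K,np.array([k1,0,0,0,0]))[:,0]
    return C,np.c_[p,np.ones(len(p))]@Rw.T
def plane(cm,uv,z):
    C,d=ray(cm,uv); return (C+d*((z-C[2])/d[:,2])[:,None])[:,:2]
def proj(cm,P):
    K,k1,Rw,C=cm
    return cv2.projectPoints(np.float64(P).reshape(-1,1,3),cv2.Rodrigues(Rw.T)[0],-Rw.T@C,K,np.array([k1,0,0,0,0]))[0][:,0]
def snap(name,fn=None):
    st=env.get_state() if name=="wrist" else None
    im=env.read_camera(name)[:,:,::-1].copy()
    if fn: cv2.imwrite("pics/"+fn,im)
    return im,cam(name,st)
def blobs(m,amin=30):
    cs=cv2.findContours(m.astype(np.uint8),cv2.RETR_EXTERNAL,cv2.CHAIN_APPROX_NONE)[0]
    return [c for c in cs if cv2.contourArea(c)>amin]
def rect(cm,c,z):
    p=plane(cm,c[:,0].astype(float),z).astype(np.float32)
    return cv2.minAreaRect(p*1000)
E
python3 - <<'E'
from h import *
im=cv2.imread("pics/top0.png");cm=cam("top");hsv=cv2.cvtColor(im,cv2.COLOR_BGR2HSV)
print("cam",cm[3])
for n,uv,z in[("hex",(300,170),.067),("sq",(329,173),.069),("rnd",(358,176),.065),("bar",(332,141),.056),("tape",(437,117),.025),("mat",(452,202),.003),("tray",(217,208),.02)]:
    print(n,plane(cm,[uv],z)[0].round(4))
m=(im.max(2)<30);m[:130]=0;m[260:]=0;m[:,:405]=0;m[:,495:]=0
for c in blobs(m,300): print("mat",rect(cm,c,.003))
m=(hsv[...,0]>8)&(hsv[...,0]<25)&(hsv[...,1]>90)&(hsv[...,2]>70)
for c in blobs(m,20):
    for z in(.006,.02): print("wood",cv2.boundingRect(c),z,rect(cm,c,z))
c=cv2.resize(im[85:195,270:380],None,fx=5,fy=5,interpolation=cv2.INTER_CUBIC)
cv2.imwrite("pics/crop1.png",c)
E
```

```text
cam [0.40106947 0.13834377 1.14411126]
hex [0.566  0.0843]
sq [0.5604 0.0157]
rnd [ 0.5556 -0.0537]
bar [0.6396 0.0085]
tape [ 0.7127 -0.2537]
mat [ 0.5048 -0.3006]
tray [0.4742 0.2829]
mat ((443.5051574707031, -283.30084228515625), (125.19628143310547, 127.03511047363281), 76.08052825927734)
wood (343, 170, 21, 22) 0.006 ((546.5087890625, -46.08729553222656), (60.14712905883789, 32.53887176513672), 42.451904296875)
wood (343, 170, 21, 22) 0.02 ((544.7197265625, -43.818580627441406), (59.40729904174805, 32.13859939575195), 42.451908111572266)
wood (287, 168, 25, 18) 0.006 ((558.0708618164062, 84.24427795410156), (61.080326080322266, 39.6385383605957), 86.0483169555664)
wood (287, 168, 25, 18) 0.02 ((556.1395874023438, 84.90973663330078), (60.32896041870117, 39.151023864746094), 86.0484390258789)
wood (174, 168, 86, 82) 0.006 ((474.3853759765625, 284.99456787109375), (182.1803741455078, 172.5390625), 79.49163055419922)
wood (174, 168, 86, 82) 0.02 ((473.4835510253906, 283.1905517578125), (179.9393768310547, 170.4166717529297), 79.49163055419922)
wood (315, 164, 23, 25) 0.006 ((561.431
[... 303 characters left out ...]
3774414, 90.33038330078125), 0.7255539298057556)
wood (418, 99, 37, 37) 0.02 ((714.1013793945312, -252.96267700195312), (90.39205932617188, 89.21919250488281), 0.725568413734436)
wood (297, 96, 72, 61) 0.006 ((686.9143676757812, 1.9623031616210938), (169.2128448486328, 142.59593200683594), 85.4112319946289)
wood (297, 96, 72, 61) 0.02 ((683.3980712890625, 3.6399612426757812), (167.13137817382812, 140.84190368652344), 85.41122436523438)
wood (380, 26, 15, 23) 0.006 ((920.7654418945312, -128.44203186035156), (27.139719009399414, 62.84727096557617), 64.77845764160156)
wood (380, 26, 15, 23) 0.02 ((914.3727416992188, -125.1602783203125), (26.80587387084961, 62.07408905029297), 64.77828979492188)
```

View pics/crop1.png

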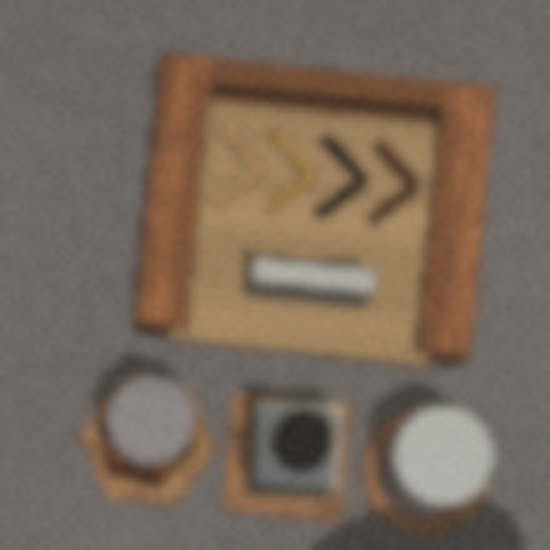

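The crop confirms the choice: hex jar, square bottle and round tub stand left to right (crop 150,420 / 300,440 / 443,455). The bar is at (311,278), and the wood tray is the only unpainted one. Next I plan the move to a viewing pose.

```bash
cat >> h.py <<'E'
YAW=-0.0754
def goal(yaw):  # tool down, tool x at world yaw
    return (R.from_euler('z',yaw)*R.from_euler('x',np.pi)).as_matrix()
def plan(p,Rm,tp,tR,n,ang=10,sh=.06):
    rows=[]
    for i in range(n):
        d=Rm.T@(np.asarray(tp)-p); d*=min(1,sh/max(abs(d).max(),1e-9)); d=d.round(3)
        w=np.degrees(R.from_matrix(Rm.T@tR).as_rotvec()); w*=min(1,ang/max(abs(w).max(),1e-9)); w=w.round(1)
        rows.append([float(x) for x in (*d,*w)])
        p=p+Rm@d; Rm=Rm@R.from_rotvec(np.radians(w)).as_matrix()
    return rows
def go(tp,yaw,n=5,**k):
    s=env.get_state()
    for r in plan(s["tcp_pos"],RT(s["orientation"]),tp,goal(yaw),n,**k): print(r)
E
python3 - <<'E'
from h import *
go([.58,.02,.26],YAW,15)
im=cv2.imread("pics/top0.png");cm=cam("top")
q=plane(cm,[(441,148),(488,157),(466,258),(415,245)],.003);print(q.round(3),q.mean(0))
E
```

```text
[-0.04, -0.06, -0.002, -0.0, 0.0, -10.0]
[-0.026, -0.06, -0.002, -0.0, 0.0, -10.0]
[-0.015, -0.06, -0.002, -0.0, 0.0, -10.0]
[-0.004, -0.06, -0.002, -0.0, 0.0, -10.0]
[0.007, -0.06, -0.002, -0.0, 0.0, -10.0]
[0.018, -0.06, -0.001, -0.1, 0.0, -10.0]
[0.03, -0.06, -0.002, 0.0, 0.0, -1.8]
[0.032, -0.06, -0.002, 0.0, 0.0, -0.0]
[0.032, -0.06, -0.002, 0.0, 0.0, -0.0]
[0.029, -0.054, -0.001, 0.0, 0.0, -0.0]
[-0.0, 0.0, -0.0, 0.0, 0.0, -0.0]
[-0.0, 0.0, -0.0, 0.0, 0.0, -0.0]
[-0.0, 0.0, -0.0, 0.0, 0.0, -0.0]
[-0.0, 0.0, -0.0, 0.0, 0.0, -0.0]
[-0.0, 0.0, -0.0, 0.0, 0.0, -0.0]
[[ 0.64  -0.272]
 [ 0.62  -0.39 ]
 [ 0.366 -0.335]
 [ 0.395 -0.209]] [ 0.50553262 -0.30158261]
```

Call:
carry_out --moves '[1,-0.04,-0.06,-0.002,0,0,-10,1,-0.026,-0.06,-0.002,0,0,-10,1,-0.015,-0.06,-0.002,0,0,-10,1,-0.004,-0.06,-0.002,0,0,-10,1,0.007,-0.06,-0.002,0,0,-10]' --squeeze 40

```text
clock: 0.72
tcp_pos: [0.3981, -0.2595, 0.2486]
orientation: [-0.002, 0.991, -0.131, -0.001]
wrist_force: [0.5, -1.4, 0.5]
finger_gap: 0.0856
```

Call:
carry_out --moves '[1,0.018,-0.06,-0.002,0,0,-10,1,0.03,-0.06,-0.002,0,0,-1.8,1,0.032,-0.06,-0.002,0,0,0,1,0.032,-0.06,-0.002,0,0,0,1,0.03,-0.054,0,0,0,0]'

```text
clock: 1.35
tcp_pos: [0.5588, 0.0086, 0.2562]
orientation: [-0.002, 1.0, -0.024, -0.001]
wrist_force: [0.4, -1.5, -0.0]
finger_gap: 0.0854
```

```bash
python3 - <<'E'
from h import *
snap("wrist"); snap("wrist")
im,cm=snap("wrist","w1.png"); print(env.get_state()["tcp_pos"],env.get_state()["qvel"].round(3),cm[3])
cv2.imwrite("pics/w1b.png",cv2.convertScaleAbs(im,alpha=1.5))
for z,p in((.067,(.566,.0843)),(.069,(.5604,.0157)),(.065,(.5556,-.0537)),(.056,(.6396,.0085))): print(proj(cm,[[*p,z]]))
E
```

```text
[0.55878623 0.0095314  0.255356  ] [-0.06  -0.025 -0.031  0.009 -0.015 -0.016] [0.56408484 0.08407511 0.38834923]
[[282.58643419 117.69613498]]
[[279.63102801 189.30121802]]
[[277.80873362 252.37568078]]
[[356.05648473 190.52943689]]
```

View pics/w1b.png

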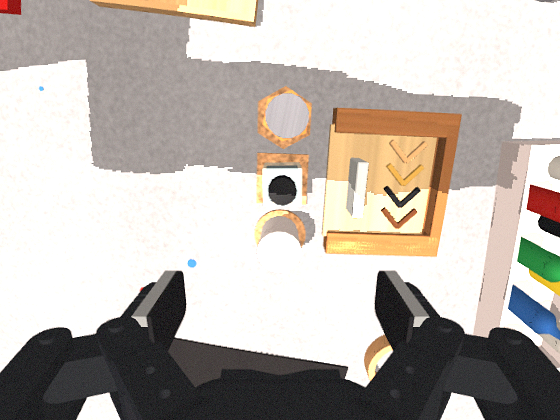

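The wrist picture agrees with the top view: hex lid (288,116), black cap (283,189), tub (280,240), bar (358,188), rack to the right. Next I refine with masks from this view and plan the pick.

```bash
python3 - <<'E'
from h import *
im,cm=snap("wrist","w2.png"); s=env.get_state();print(s["tcp_pos"],s["orientation"].round(4))
hsv=cv2.cvtColor(im,cv2.COLOR_BGR2HSV)
m=(hsv[...,0]>4)&(hsv[...,0]<25)&(hsv[...,1]>110)&(hsv[...,2]>60)
c_,s_=np.cos(YAW),np.sin(YAW); A=np.array([[c_,-s_],[s_,c_]]) # cols rack x,y
for c in blobs(m,100):
    b=cv2.boundingRect(c)
    if not(200<b[0]<480 and 60<b[1]<270): continue
    z=.028 if b[2]>90 else .004
    q=plane(cm,c[:,0].astype(float),z)
    print(b,"rect",np.round(cv2.minAreaRect((q*1000).astype(np.float32))[0]),cv2.minAreaRect((q*1000).astype(np.float32))[1:])
    r=q@A; print("  rack ext",r.min(0).round(4),r.max(0).round(4),"mid",(A@((r.min(0)+r.max(0))/2)).round(4))
for n,(u,v,w,h),f in(("hexlid",(250,85,75,60),lambda H:(H[...,1]<60)&(H[...,2]>70)),("cap",(255,165,60,50),lambda H:H[...,2]<45),("bar",(342,150,30,75),lambda H:(H[...,1]<50)&(H[...,2]>90)),("round",(250,205,65,70),lambda H:(H[...,1]<40)&(H[...,2]>110))):
    mm=f(hsv[v:v+h,u:u+w])
    for c in blobs(mm,80): print(n,cv2.boundingRect(c)[0]+u,cv2.boundingRect(c)[1]+v,cv2.boundingRect(c)[2:],plane(cm,[np.array(cv2.minEnclosingCircle(c)[0])+(u,v)],{"hexlid":.068,"cap":.07,"bar":.056,"round":.066}[n]).round(4))
# top view bar/lids for comparison
E
python3 - <<'E'
import cv2
im=cv2.imread("pics/w2.png");cv2.imwrite("pics/crop2.png",cv2.resize(im[75:275,230:470],None,fx=3,fy=3,interpolation=cv2.INTER_CUBIC))
E
```

```text
[0.55807654 0.00799486 0.25547747] [-0.0022  0.9997 -0.0229 -0.002 ]
(256, 208, 51, 35) rect [558. -46.] ((44.33901596069336, 62.451236724853516), 87.64635467529297)
  rack ext [ 0.5288 -0.0271] [0.5912 0.0184] mid [ 0.5581 -0.0465]
(382, 205, 37, 22) rect [704. -40.] ((27.082414627075195, 45.20450210571289), 87.69711303710938)
  rack ext [ 6.823e-01 -1.000e-04] [0.7276 0.0277] mid [ 0.704  -0.0394]
(258, 151, 52, 51) rect [563.  15.] ((59.253265380859375, 59.42192840576172), 86.33834838867188)
  rack ext [0.5302 0.0273] [0.5899 0.0869] mid [0.5628 0.0147]
(325, 105, 138, 150) rect [682.   5.] ((165.85226440429688, 140.7786102294922), 85.63566589355469)
  rack ext [ 0.6093 -0.0262] [0.7501 0.1397] mid [0.682  0.0054]
(259, 84, 54, 62) rect [568.  85.] ((66.72451782226562, 59.348548889160156), 85.24822998046875)
  rack ext [0.5303 0.0937] [0.5897 0.1604] mid [0.568  0.0845]
hexlid 267 85 (58, 60) [[0.5836 0.084 ]]
hexlid 250 85 (33, 60) [[0.5491 0.0855]]
cap 270 173 (28, 23) [[0.5626 0.0158]]
bar 348 156 (22, 60) [[0.6394 0.0113]]
round 250 205 (65, 70) [[ 0.5591 -0.0412]]
```

View pics/crop2.png

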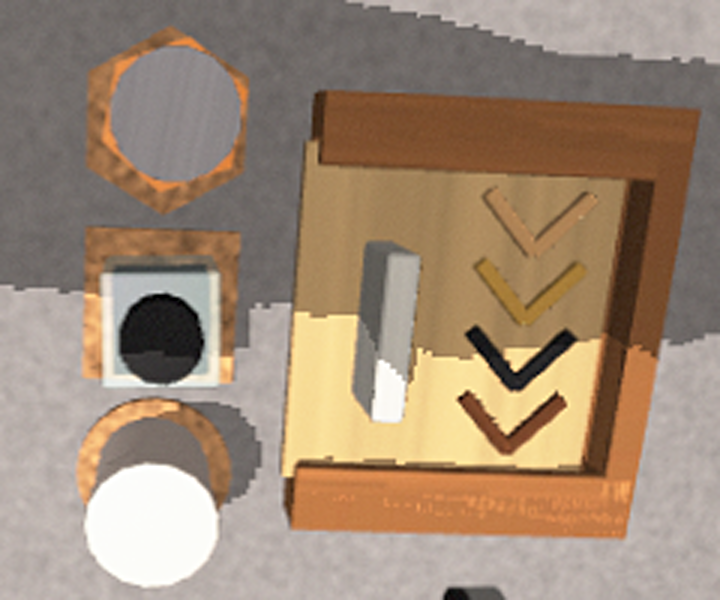

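Rack, coasters and jars are all aligned at yaw about -4.3°. In the rack frame the coasters sit at x 0.560, y 0.127, 0.057 and -0.013. I plan the whole sequence of jar transfers.

```bash
cat >> h.py <<'E'
c_,s_=np.cos(YAW),np.sin(YAW); A=np.array([[c_,-s_],[s_,c_]])
def rk(p): return A.T@np.asarray(p)[:2]
def loc(tag=""):
    s=env.get_state(); Rm=RT(s["orientation"])
    print(tag,"rack xy",rk(s["tcp_pos"]).round(4),"z",s["tcp_pos"][2].round(4),"rotvec to goal deg",np.degrees(R.from_matrix(Rm.T@goal(YAW)).as_rotvec()).round(2),"gap",round(s["finger_gap"],4))
E
python3 - <<'E'
from h import *
loc()
im,cm=cv2.imread("pics/w2.png"),cam("wrist")
print("bar rack",rk(plane(cm,[(362,187)],.056)[0]))
for n,a in(("round",-.0132),("sq",.0571),("hex",.1271)): print(n,A@[.56,a])
for n,k in(("far",.08),("mid",0),("near",-.08)): print(n,rk(np.array([.5055,-.3016])+k*np.array([.973,-.23])).round(4))
go([*(A@[.56,-.0132]),.115],YAW,4)
E
```

```text
rack xy [0.5559 0.05  ] z 0.2555 rotvec to goal deg [-0.24  0.24  1.69] gap 0.0853
bar rack [0.64096819 0.05610782]
round [ 0.55741457 -0.0553465 ]
sq [0.56271017 0.01475376]
hex [0.56798317 0.08455488]
far [ 0.6058 -0.2751]
mid [ 0.5268 -0.2627]
near [ 0.4478 -0.2502]
[0.001, 0.027, 0.06, -0.2, 0.2, 1.7]
[0.002, 0.027, 0.06, -0.0, 0.0, -0.0]
[0.001, 0.01, 0.02, -0.0, 0.0, -0.0]
[-0.0, -0.0, 0.0, -0.0, 0.0, -0.0]
```

Call:
carry_out --moves '[0.5,0.001,0.027,0.055,-0.2,0.2,1.7,0.5,0.002,0.027,0.055,0,0,0,0.5,0.001,0.009,0.03,0,0,0,0.5,0,0,0,0,0,0,0.5,0,0,0,0,0,0]'

```text
clock: 2.17
tcp_pos: [0.556, -0.0615, 0.1139]
orientation: [0.0, 0.999, -0.042, 0.001]
wrist_force: [-0.0, 0.4, -0.1]
finger_gap: 0.0643
```

```bash
python3 -c "
from h import *
loc()"
```

```text
rack xy [ 0.559  -0.0195] z 0.1139 rotvec to goal deg [ 0.02 -0.08 -0.48] gap 0.0643
```

Call:
carry_out --moves '[0.5,0.001,-0.005,0.02,0,0,-0.5,0.5,0,-0.001,0.025,0,0,0,0.5,0,0,0.02,0,0,0,0.5,0,0,0.01,0,0,0,0.5,0,0,0,0,0,0]'

```text
clock: 2.8
tcp_pos: [0.5642, -0.0566, 0.0473]
orientation: [0.002, 0.999, -0.037, 0.008]
wrist_force: [0.4, -0.1, 0.2]
finger_gap: 0.0643
```

```bash
python3 -c "
from h import *
loc()"
```

```text
rack xy [ 0.5669 -0.014 ] z 0.0473 rotvec to goal deg [ 0.17 -0.97  0.05] gap 0.0643
```

Call:
carry_out --moves '[0.5,-0.007,0,0.004,0.2,-1,0,0.5,0,0,0.006,0,0,0,0.5,0,0,0.006,0,0,0,0.5,0,0,0.005,0,0,0,0.5,0,0,0,0,0,0]'

```text
clock: 3.42
tcp_pos: [0.5586, -0.0565, 0.0273]
orientation: [-0.0, 0.999, -0.037, 0.001]
wrist_force: [-0.0, -0.0, -1.4]
finger_gap: 0.0641
```

```bash
python3 -c "
from h import *
loc();snap('top');loc();s=env.get_state();print(s['qvel'].round(3),s['wrist_force'])"
```

```text
rack xy [ 0.5613 -0.0142] z 0.0273 rotvec to goal deg [-0.01 -0.13  0.05] gap 0.0641
 rack xy [ 0.5615 -0.0143] z 0.0275 rotvec to goal deg [-0.01 -0.15  0.05] gap 0.0642
[ 0.002 -0.004  0.005  0.004  0.     0.001] [0.04495955 0.19284646 0.2172748 ]
```

Call:
carry_out --moves '[0,-0.001,0,0.001,0,0,0,-0.2,0,0,0,0,0,0,-0.3,0,0,0,0,0,0,-0.3,0,0,0,0,0,0,-0.3,0,0,0,0,0,0]' --squeeze 40

```text
clock: 4.1
tcp_pos: [0.5579, -0.0565, 0.0269]
orientation: [0.0, 0.999, -0.037, 0.002]
wrist_force: [-1.4, -0.6, 0.8]
finger_gap: 0.0463
```

Call:
carry_out --moves '[-0.3,0,0,-0.03,0,0,0,-0.3,0,0,-0.05,0,0,0,-0.3,0.01,0.05,-0.03,0,0,0,-0.3,0.012,0.06,0,0,0,0,-0.3,0.012,0.06,0,0,0,0]'

```text
clock: 4.72
tcp_pos: [0.5785, -0.2276, 0.1387]
orientation: [-0.0, 0.999, -0.032, -0.0]
wrist_force: [1.6, -0.1, -1.8]
finger_gap: 0.0462
```

Call:
carry_out --moves '[-0.3,0.01,0.05,0,0,0,0,-0.3,0.005,0.025,0,0,0,0,-0.3,0,0.005,0,0,0,0,-0.3,0,0,0,0,0,0,-0.3,0,0,0,0,0,0]'

```text
clock: 5.35
tcp_pos: [0.5872, -0.3137, 0.1364]
orientation: [-0.001, 0.999, -0.035, -0.001]
wrist_force: [-0.3, 1.1, -1.1]
finger_gap: 0.046
```

```bash
python3 -c "
from h import *
loc();s=env.get_state();print(s['tcp_pos'],s['wrist_force'])"
```

```text
rack xy [ 0.6091 -0.2686] z 0.1364 rotvec to goal deg [-0.12  0.14  0.32] gap 0.046
[ 0.58715444 -0.31373429  0.1363824 ] [-0.34592433  1.07574978 -1.05694524]
```

Call:
carry_out --moves '[-0.3,-0.002,0.003,0.02,0,0,0,-0.3,-0.002,0.003,0.025,0,0,0,-0.3,0,0,0.02,0,0,0,-0.3,0,0,0.01,0,0,0,-0.3,0,0,0.002,0,0,0]'

```text
clock: 5.98
tcp_pos: [0.5839, -0.3124, 0.0597]
orientation: [-0.001, 1.0, -0.031, -0.0]
wrist_force: [0.3, -0.1, -0.7]
finger_gap: 0.0463
```

```bash
python3 -c "
from h import *
loc();s=env.get_state();print(s['tcp_pos'],s['wrist_force'])"
```

```text
rack xy [ 0.6058 -0.2676] z 0.0597 rotvec to goal deg [-0.13  0.06  0.81] gap 0.0463
[ 0.58390923 -0.31244337  0.05966078] [ 0.34563694 -0.14442271 -0.71258344]
```

Call:
carry_out --moves '[-0.3,0,0.004,0.008,0,0,0.8,-0.3,0,0,0.01,0,0,0,-0.3,0,0,0.008,0,0,0,-0.3,0,0,0.003,0,0,0,-0.3,0,0,0.001,0,0,0]'

```text
clock: 6.6
tcp_pos: [0.5848, -0.317, 0.0295]
orientation: [-0.0, 0.999, -0.038, 0.001]
wrist_force: [0.1, -0.2, -1.4]
finger_gap: 0.0466
```

```bash
python3 -c "
from h import *
loc();s=env.get_state();print(s['tcp_pos'],s['wrist_force'])"
```

```text
rack xy [ 0.607  -0.2721] z 0.0295 rotvec to goal deg [-0.05 -0.08 -0.02] gap 0.0466
[ 0.58476835 -0.31702076  0.0294656 ] [ 0.07292779 -0.21241733 -1.42900084]
```

Call:
carry_out --moves '[-0.3,0,0,0.002,0,0,0,-0.3,0,0,0.0015,0,0,0,0.1,0,0,0,0,0,0,0.3,0,0,0,0,0,0,0.4,0,0,0,0,0,0]'

```text
clock: 7.22
tcp_pos: [0.5855, -0.3176, 0.0269]
orientation: [0.0, 0.999, -0.038, 0.002]
wrist_force: [-0.1, -0.4, -0.2]
finger_gap: 0.0597
```

Call:
carry_out --moves '[0.5,0,0,0,0,0,0,0.5,0,0,-0.02,0,0,0,0.5,0,0,-0.04,0,0,0,0.5,0,-0.04,-0.04,0,0,0,0.5,-0.007,-0.05,-0.01,0,0,0]'

```text
clock: 7.85
tcp_pos: [0.5852, -0.2289, 0.139]
orientation: [-0.0, 0.999, -0.041, 0.002]
wrist_force: [0.2, 0.3, -0.2]
finger_gap: 0.0643
```

```bash
python3 -c "
from h import *
loc();s=env.get_state();print(s['tcp_pos'],s['wrist_force'])
snap('top','t2.png')"
```

```text
rack xy [ 0.6007 -0.1841] z 0.139 rotvec to goal deg [-0.01 -0.2  -0.36] gap 0.0643
[ 0.58515748 -0.22885456  0.13895044] [ 0.21098261  0.31248476 -0.20417355]
```

View pics/t2.png

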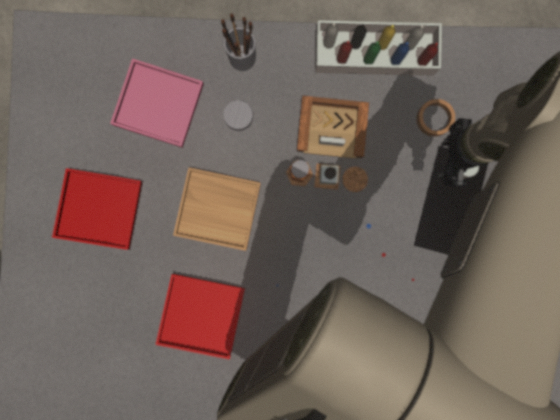

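The round tub stands on the mat at (472,172) and the round coaster is bare at (355,178). Next is the square bottle.

Call:
carry_out --moves '[0.5,-0.01,-0.06,0,0,0,-0.4,0.5,-0.01,-0.06,0,0,0,0,0.5,-0.01,-0.055,0,0,0,0,0.5,-0.007,-0.035,0,0,0,0,0.5,-0.003,-0.015,0.005,0,0,0]'

```text
clock: 8.52
tcp_pos: [0.5609, 0.0069, 0.1368]
orientation: [-0.001, 0.999, -0.034, 0.004]
wrist_force: [-0.7, -0.3, 0.5]
finger_gap: 0.064
```

Call:
carry_out --moves '[0.5,0,-0.005,0.01,0,0,0,0.5,0,0,0.01,0,0,0,0.5,0,0,0.005,0,0,0,0.5,0,0,0,0,0,0,0.5,0,0,0,0,0,0]'

```text
clock: 9.15
tcp_pos: [0.5616, 0.0088, 0.1083]
orientation: [-0.001, 0.999, -0.036, 0.003]
wrist_force: [0.6, -0.0, -0.4]
finger_gap: 0.0641
```

```bash
python3 -c "
from h import *
loc()"
```

```text
rack xy [0.5593 0.0511] z 0.1083 rotvec to goal deg [-0.11 -0.28  0.17] gap 0.0641
```

Call:
carry_out --moves '[0.5,0,-0.004,0.015,0,-0.3,0,0.5,0,-0.002,0.015,0,0,0,0.5,0,0,0.015,0,0,0,0.5,0,0,0.008,0,0,0,0.5,0,0,0.002,0,0,0]'

```text
clock: 9.78
tcp_pos: [0.5618, 0.0151, 0.049]
orientation: [-0.001, 0.999, -0.036, -0.001]
wrist_force: [0.7, 0.2, -0.0]
finger_gap: 0.0641
```

```bash
python3 -c "
from h import *
loc()"
```

```text
rack xy [0.5591 0.0574] z 0.049 rotvec to goal deg [-0.11  0.08  0.15] gap 0.0641
```

Call:
carry_out --moves '[0.5,0,0,0.006,0,0,0,0.5,0,0,0.008,0,0,0,0.5,0,0,0.005,0,0,0,0.5,0,0,0.002,0,0,0,0.5,0,0,0.001,0,0,0]'

```text
clock: 10.4
tcp_pos: [0.5625, 0.015, 0.0262]
orientation: [-0.001, 0.999, -0.036, 0.0]
wrist_force: [-0.7, 0.5, 0.1]
finger_gap: 0.0641
```

Call:
carry_out --moves '[0,0,0,0,0,0,0,-0.2,0,0,0,0,0,0,-0.3,0,0,0,0,0,0,-0.3,0,0,0,0,0,0,-0.3,0,0,0,0,0,0]'

```text
clock: 11.02
tcp_pos: [0.5628, 0.015, 0.0265]
orientation: [-0.001, 0.999, -0.036, 0.0]
wrist_force: [-0.2, 0.2, -1.0]
finger_gap: 0.0415
```

```bash
python3 -c "
from h import *
loc()"
```

```text
rack xy [0.56   0.0573] z 0.0265 rotvec to goal deg [-0.11 -0.04  0.14] gap 0.0415
```

Call:
carry_out --moves '[-0.3,0,0,-0.03,0,0,0,-0.3,0,0,-0.05,0,0,0,-0.3,-0.005,0.05,-0.03,0,0,0,-0.3,-0.006,0.06,0,0,0,0,-0.3,-0.006,0.06,0,0,0,0]'

```text
clock: 11.65
tcp_pos: [0.5333, -0.1537, 0.1389]
orientation: [-0.0, 1.0, -0.032, -0.0]
wrist_force: [1.0, -0.1, -1.1]
finger_gap: 0.0414
```

Call:
carry_out --moves '[-0.3,-0.006,0.06,0,0,0,0,-0.3,-0.005,0.05,0,0,0,0,-0.3,-0.004,0.03,0.005,0,0,0,-0.3,-0.001,0.005,0.005,0,0,0,-0.3,0,0,0.005,0,0,0]'

```text
clock: 12.28
tcp_pos: [0.5058, -0.306, 0.1234]
orientation: [-0.0, 0.999, -0.035, 0.001]
wrist_force: [-0.1, -0.5, -1.5]
finger_gap: 0.0413
```

```bash
python3 -c "
from h import *
loc()"
```

```text
rack xy [ 0.5274 -0.267 ] z 0.1234 rotvec to goal deg [-0.02 -0.06  0.34] gap 0.0413
```

Call:
carry_out --moves '[-0.3,0,0,0.015,0,0,0.3,-0.3,0,0,0.02,0,0,0,-0.3,0,0,0.02,0,0,0,-0.3,0,0,0.01,0,0,0,-0.3,0,0,0.004,0,0,0]'

```text
clock: 12.9
tcp_pos: [0.5065, -0.2987, 0.0493]
orientation: [-0.002, 0.999, -0.034, -0.001]
wrist_force: [0.5, 0.2, -0.6]
finger_gap: 0.0417
```

Call:
carry_out --moves '[-0.3,0,0,0.006,0,0,0,-0.3,0,0,0.007,0,0,0,-0.3,0,0,0.005,0,0,0,-0.3,0,0,0.001,0,0,0,-0.3,0,0,0,0,0,0]'

```text
clock: 13.52
tcp_pos: [0.5074, -0.2989, 0.0302]
orientation: [-0.001, 0.999, -0.033, 0.0]
wrist_force: [-0.2, 0.0, -1.2]
finger_gap: 0.0419
```

```bash
python3 -c "
from h import *
loc()"
```

```text
rack xy [ 0.5285 -0.2598] z 0.0302 rotvec to goal deg [-0.12 -0.02  0.49] gap 0.0419
```

Call:
carry_out --moves '[-0.3,0,0,0.003,0,0,0.5,-0.3,0,0,0.0015,0,0,0,0.0,0,0,0,0,0,0,0.2,0,0,0,0,0,0,0.4,0,0,0,0,0,0]'

```text
clock: 14.15
tcp_pos: [0.5078, -0.2996, 0.0266]
orientation: [-0.0, 0.999, -0.038, 0.001]
wrist_force: [-1.3, 0.8, 0.6]
finger_gap: 0.0599
```

Call:
carry_out --moves '[0.5,0,0,0,0,0,0,0.5,0,0,-0.02,0,0,0,0.5,0,0,-0.04,0,0,0,0.5,0.002,-0.04,-0.04,0,0,0,0.5,0.005,-0.055,-0.01,0,0,0]'

```text
clock: 14.78
tcp_pos: [0.5226, -0.2069, 0.1388]
orientation: [-0.001, 0.999, -0.042, 0.001]
wrist_force: [1.5, 0.1, 0.8]
finger_gap: 0.0642
```

```bash
python3 -c "
from h import *
loc()"
```

```text
rack xy [ 0.5367 -0.167 ] z 0.1388 rotvec to goal deg [-0.1  -0.16 -0.44] gap 0.0642
```

Call:
carry_out --moves '[0.5,0.003,-0.06,0,0,0,-0.4,0.5,0.005,-0.06,0,0,0,0,0.5,0.005,-0.06,0,0,0,0,0.5,0.004,-0.055,0,0,0,0,0.5,0.003,-0.035,0.005,0,0,0]'

```text
clock: 15.4
tcp_pos: [0.5677, 0.0693, 0.1378]
orientation: [-0.0, 0.999, -0.038, 0.007]
wrist_force: [-0.3, 0.2, -0.1]
finger_gap: 0.064
```

Call:
carry_out --moves '[0.5,0.001,-0.015,0.01,0,0,0,0.5,0,-0.003,0.01,0,0,0,0.5,0,0,0.005,0,0,0,0.5,0,0,0,0,0,0,0.5,0,0,0,0,0,0]'

```text
clock: 16.02
tcp_pos: [0.5702, 0.0869, 0.1104]
orientation: [0.0, 0.999, -0.038, 0.006]
wrist_force: [-1.0, 0.1, 0.3]
finger_gap: 0.0642
```

```bash
python3 -c "
from h import *
loc()"
```

```text
rack xy [0.562  0.1296] z 0.1104 rotvec to goal deg [-0.02 -0.7  -0.04] gap 0.0642
```

Call:
carry_out --moves '[0.5,-0.002,0.002,0.015,0,-0.7,0,0.5,0,0,0.015,0,0,0,0.5,0,0,0.015,0,0,0,0.5,0,0,0.008,0,0,0,0.5,0,0,0.002,0,0,0]'

```text
clock: 16.65
tcp_pos: [0.5677, 0.0836, 0.0511]
orientation: [-0.0, 0.999, -0.039, -0.001]
wrist_force: [-0.2, -0.2, -0.6]
finger_gap: 0.0641
```

```bash
python3 -c "
from h import *
loc()"
```

```text
rack xy [0.5598 0.1261] z 0.0511 rotvec to goal deg [-0.01  0.1  -0.16] gap 0.0641
```

Call:
carry_out --moves '[0.5,0,-0.001,0.007,0,0,0,0.5,0,0,0.009,0,0,0,0.5,0,0,0.006,0,0,0,0.5,0,0,0.002,0,0,0,0.5,0,0,0.0005,0,0,0]'

```text
clock: 17.27
tcp_pos: [0.5683, 0.085, 0.0255]
orientation: [-0.0, 0.999, -0.039, -0.0]
wrist_force: [-0.3, -0.8, 0.2]
finger_gap: 0.0638
```

Call:
carry_out --moves '[0,0,0,0,0,0,0,-0.2,0,0,0,0,0,0,-0.3,0,0,0,0,0,0,-0.3,0,0,0,0,0,0,-0.3,0,0,0,0,0,0]'

```text
clock: 17.9
tcp_pos: [0.5687, 0.0849, 0.026]
orientation: [-0.0, 0.999, -0.039, 0.0]
wrist_force: [0.0, 0.3, -0.1]
finger_gap: 0.0462
```

```bash
python3 -c "
from h import *
loc()"
```

```text
rack xy [0.5607 0.1275] z 0.026 rotvec to goal deg [-0.02 -0.03 -0.13] gap 0.0462
```

Call:
carry_out --moves '[-0.3,0,0,0,0,0,0,-0.3,0,0,-0.01,0,0,0,-0.3,0,0,-0.02,0,0,0,-0.3,0,0,-0.04,0,0,0,-0.3,0,0,-0.04,0,0,0]' --squeeze 50

```text
clock: 18.52
tcp_pos: [0.5655, 0.0848, 0.1363]
orientation: [0.0, 0.999, -0.039, -0.004]
wrist_force: [0.8, 0.7, -1.9]
finger_gap: 0.0458
```

```bash
python3 -c "
from h import *
loc()
im,cm=snap('wrist','w3.png')"
```

```text
rack xy [0.5575 0.1271] z 0.1363 rotvec to goal deg [ 0.02  0.46 -0.14] gap 0.0458
```

View pics/w3.png

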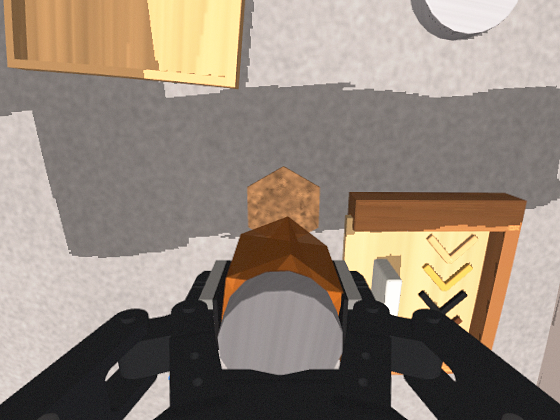

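The hex jar at (282,300) is held upright, turned a few degrees in the jaws, and its coaster (283,200) is bare. I carry on to the mat.

Call:
carry_out --moves '[-0.3,-0.01,0.05,0,0,0,0,-0.3,-0.018,0.06,0,0,0,0,-0.3,-0.018,0.06,0,0,0,0,-0.3,-0.018,0.06,0,0,0,0,-0.3,-0.018,0.06,0,0,0,0]'

```text
clock: 19.2
tcp_pos: [0.4685, -0.1988, 0.1474]
orientation: [0.001, 0.999, -0.034, 0.006]
wrist_force: [1.0, -1.4, -0.7]
finger_gap: 0.0453
```

Call:
carry_out --moves '[-0.3,-0.015,0.045,0,0,0,0,-0.3,-0.008,0.02,0,0,0,0,-0.3,-0.004,0.008,0.005,0,0,0,-0.3,0,0,0.005,0,0,0,-0.3,0,0,0.005,0,0,0]'

```text
clock: 19.82
tcp_pos: [0.4346, -0.2754, 0.1334]
orientation: [0.002, 0.999, -0.037, 0.008]
wrist_force: [0.1, 0.2, -1.0]
finger_gap: 0.046
```

```bash
python3 -c "
from h import *
loc()"
```

```text
rack xy [ 0.4541 -0.2419] z 0.1334 rotvec to goal deg [ 0.2  -0.89  0.1 ] gap 0.046
```

Call:
carry_out --moves '[-0.3,-0.004,0.005,0.015,0.2,-0.9,0,-0.3,-0.003,0.003,0.022,0,0,0,-0.3,0,0,0.022,0,0,0,-0.3,0,0,0.012,0,0,0,-0.3,0,0,0.004,0,0,0]'

```text
clock: 20.45
tcp_pos: [0.4275, -0.2795, 0.0527]
orientation: [-0.001, 0.999, -0.033, -0.002]
wrist_force: [-0.3, 0.1, -1.1]
finger_gap: 0.0454
```

```bash
python3 -c "
from h import *
loc()"
```

```text
rack xy [ 0.4473 -0.2465] z 0.0527 rotvec to goal deg [-0.14  0.28  0.49] gap 0.0454
```

Call:
carry_out --moves '[-0.3,0,0,0.006,-0.1,0.3,0.5,-0.3,0,0,0.008,0,0,0,-0.3,0,0,0.006,0,0,0,-0.3,0,0,0.003,0,0,0,-0.3,0,0,0.001,0,0,0]'

```text
clock: 21.08
tcp_pos: [0.4285, -0.2802, 0.0282]
orientation: [0.001, 0.999, -0.038, 0.001]
wrist_force: [-0.2, 0.1, -1.8]
finger_gap: 0.0455
```

```bash
python3 -c "
from h import *
loc()"
```

```text
rack xy [ 0.4484 -0.2471] z 0.0282 rotvec to goal deg [ 0.06 -0.14 -0.02] gap 0.0455
```

Call:
carry_out --moves '[-0.3,0,0,0.002,0,0,0,-0.3,0,0,0.0015,0,0,0,0.0,0,0,0,0,0,0,0.25,0,0,0,0,0,0,0.45,0,0,0,0,0,0]'

```text
clock: 21.7
tcp_pos: [0.4292, -0.2809, 0.0254]
orientation: [0.001, 0.999, -0.038, 0.002]
wrist_force: [0.1, -0.0, 0.3]
finger_gap: 0.0617
```

Call:
carry_out --moves '[0.5,0,0,0,0,0,0,0.5,0,0,-0.02,0,0,0,0.5,0,0,-0.04,0,0,0,0.5,0.015,-0.04,-0.04,0,0,0,0.5,0.025,-0.055,-0.03,0,0,0]'

```text
clock: 22.32
tcp_pos: [0.473, -0.1925, 0.1549]
orientation: [-0.0, 0.999, -0.042, 0.001]
wrist_force: [1.4, 0.4, -0.6]
finger_gap: 0.0639
```

```bash
python3 -c "
from h import *
loc()
snap('wrist','w4.png')"
```

```text
rack xy [ 0.4862 -0.1563] z 0.1549 rotvec to goal deg [-0.01 -0.06 -0.46] gap 0.0639
```

View pics/w4.png

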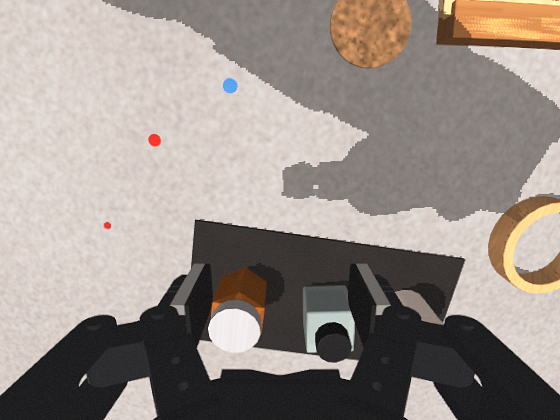

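All three jars stand on the mat: hex (237,310), square (330,325), round (418,305). The tape at (530,245) is untouched. Now the slide's bar.

Call:
carry_out --moves '[0.3,0.03,-0.042,0,0,0,-0.4,0.3,0.042,-0.06,0,0,0,0,0.3,0.042,-0.058,0,0,0,0,0.3,0.022,-0.03,0,0,0,0,0.3,0.01,-0.014,0.005,0,0,0]'

```text
clock: 23.0
tcp_pos: [0.6298, -0.0054, 0.1569]
orientation: [0.001, 0.999, -0.034, 0.007]
wrist_force: [-0.7, -0.6, -0.9]
finger_gap: 0.0555
```

Call:
carry_out --moves '[0.3,0,-0.002,0.01,0,0,0,0.3,0,0,0.01,0,0,0,0.3,0,0,0.005,0,0,0,0.3,0,0,0,0,0,0,0.3,0,0,0,0,0,0]'

```text
clock: 23.62
tcp_pos: [0.627, -0.0068, 0.1282]
orientation: [0.001, 0.999, -0.036, 0.005]
wrist_force: [0.4, 0.4, 0.2]
finger_gap: 0.0558
```

```bash
python3 -c "
from h import *
loc();im,cm=snap('top','t3.png');
u=cv2.resize(im[95:215,170:380],None,fx=3.5,fy=3.5,interpolation=cv2.INTER_CUBIC);cv2.imwrite('pics/t3c.png',u)
wi,wc=snap('wrist','w5.png')
hsv=cv2.cvtColor(im,cv2.COLOR_BGR2HSV)
m=(hsv[...,0]>8)&(hsv[...,0]<25)&(hsv[...,1]>90)&(hsv[...,2]>60);m[:160]=0;m[255:]=0;m[:,270:]=0
for c in blobs(m,1000):
  r=rect(cm,c,.02);print(r, rk(np.array(r[0])/1000))
"
```

```text
rack xy [0.6257 0.0404] z 0.1282 rotvec to goal deg [ 0.1  -0.52  0.16] gap 0.0558
((473.26312255859375, 282.84783935546875), (180.91314697265625, 170.60958862304688), 79.37640380859375) [0.45061195 0.31769444]
```

View pics/w5.png

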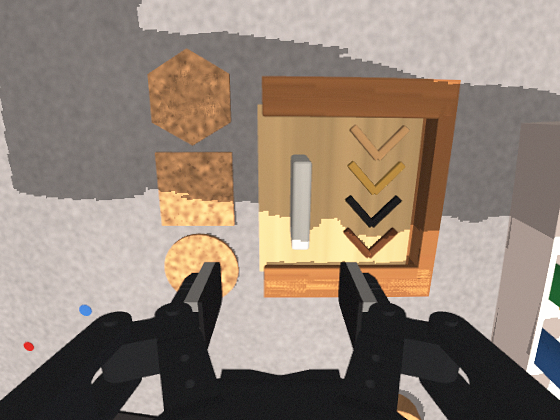

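```bash
python3 - <<'E'
from h import *
im=cv2.imread("pics/w5.png");cm=cam("wrist");loc()
hsv=cv2.cvtColor(im,cv2.COLOR_BGR2HSV)
m=(hsv[...,0]>4)&(hsv[...,0]<25)&(hsv[...,1]>80)&(hsv[...,2]>50);m[:,245:]=0;m[:40]=0;m[262:]=0
for c in blobs(m,1000):
    q=plane(cm,c[:,0].astype(float),.004);r=q@A;print(cv2.boundingRect(c),r.min(0).round(4),r.max(0).round(4),"mid rack",((r.min(0)+r.max(0))/2).round(4))
b=(hsv[...,1]<50)&(hsv[...,2]>70);b[:,:285]=0;b[:,316:]=0;b[:145]=0;b[255:]=0
for c in blobs(b,200):
    r=plane(cm,c[:,0].astype(float),.056)@A;print("bar",cv2.boundingRect(c),r.min(0),r.max(0),r.mean(0))
E
```

```text
rack xy [0.6259 0.0407] z 0.1284 rotvec to goal deg [ 0.09 -0.54  0.19] gap 0.0555
(165, 234, 73, 28) [ 0.5292 -0.006 ] [0.5914 0.0189] mid rack [0.5603 0.0065]
(155, 152, 80, 74) [0.5296 0.0268] [0.5904 0.0869] mid rack [0.56   0.0568]
(147, 48, 84, 98) [0.5295 0.0921] [0.5903 0.1615] mid rack [0.5599 0.1268]
bar (290, 155, 22, 95) [0.63407017 0.02749344] [0.64698742 0.09058291] [0.64047013 0.05981872]
```

Call:
carry_out --moves '[0.3,0.01,-0.012,0,0.1,-0.5,0.2,0.3,0.004,-0.004,0.01,0,0,0,0.3,0,0,0.02,0,0,0,0.3,0,0,0.01,0,0,0,0.3,0,0,0.003,0,0,0]'

```text
clock: 24.35
tcp_pos: [0.6433, 0.0081, 0.0847]
orientation: [0.0, 0.999, -0.038, 0.002]
wrist_force: [-0.2, 0.4, 0.5]
finger_gap: 0.0556
```

```bash
python3 -c "
from h import *
loc()"
```

```text
rack xy [0.6409 0.0565] z 0.0847 rotvec to goal deg [ 0.03 -0.18 -0.03] gap 0.0556
```

Call:
carry_out --moves '[0.3,-0.001,0,0.01,0,-0.2,0,0.3,0,0,0.013,0,0,0,0.3,0,0,0.012,0,0,0,0.3,0,0,0.006,0,0,0,0.3,0,0,0.002,0,0,0]'

```text
clock: 24.98
tcp_pos: [0.6423, 0.0079, 0.039]
orientation: [0.0, 0.999, -0.038, -0.0]
wrist_force: [-0.5, 0.8, 0.6]
finger_gap: 0.0557
```

```bash
python3 -c "
from h import *
loc()"
```

```text
rack xy [0.6398 0.0562] z 0.039 rotvec to goal deg [ 0.04  0.02 -0.05] gap 0.0557
```

Call:
carry_out --moves '[-0.2,0,0,0.001,0,0,0,-0.6,0,0,0.001,0,0,0,-0.9,0,0,0,0,0,0,-1,0,0,0,0,0,0,-1,0,0,0,0,0,0]' --squeeze 60

```text
clock: 25.6
tcp_pos: [0.6426, 0.0079, 0.0376]
orientation: [0.0, 0.999, -0.038, 0.0]
wrist_force: [0.3, 0.8, -0.9]
finger_gap: 0.0109
```

```bash
python3 -c "
from h import *
loc();print(env.get_state()['wrist_force'])"
```

```text
rack xy [0.6402 0.0562] z 0.0376 rotvec to goal deg [ 0.04 -0.03 -0.04] gap 0.0109
[ 0.34362784  0.78948261 -0.91847045]
```

Call:
carry_out --moves '[-1,-0.006,0,0,0,0,0,-1,-0.008,0,0,0,0,0,-1,-0.01,0,0,0,0,0,-1,-0.01,0,0,0,0,0,-1,-0.01,0,0,0,0,0]'

```text
clock: 26.22
tcp_pos: [0.5956, 0.0115, 0.0374]
orientation: [0.0, 0.999, -0.038, 0.0]
wrist_force: [-0.6, 0.7, -0.7]
finger_gap: 0.011
```

```bash
python3 -c "
from h import *
loc();print(env.get_state()['wrist_force'])"
```

```text
rack xy [0.5931 0.0563] z 0.0374 rotvec to goal deg [ 0.04 -0.01 -0.04] gap 0.011
[-0.61848239  0.71150081 -0.67966992]
```

Clean draw so far. I continue to about x = 0.505.

Call:
carry_out --moves '[-1,-0.01,0,0,0,0,0,-1,-0.012,0,0,0,0,0,-1,-0.012,0,0,0,0,0,-1,-0.012,0,0,0,0,0,-1,-0.012,0,0,0,0,0]'

```text
clock: 26.85
tcp_pos: [0.5332, 0.0162, 0.0375]
orientation: [0.0, 0.999, -0.038, -0.0]
wrist_force: [0.1, -0.3, -1.9]
finger_gap: 0.011
```

Call:
carry_out --moves '[-1,-0.01,0,0,0,0,0,-1,-0.01,0,0,0,0,0,-1,-0.005,0,0,0,0,0,-1,0,0,0,0,0,0,-1,0,0,0,0,0,0]'

```text
clock: 27.48
tcp_pos: [0.506, 0.0183, 0.0377]
orientation: [0.0, 0.999, -0.038, 0.0]
wrist_force: [-0.3, 0.7, -0.3]
finger_gap: 0.011
```

```bash
python3 -c "
from h import *
loc();print(env.get_state()['wrist_force'],env.get_state()['tcp_pos'])
snap('scene','s2.png')
from h import *
yt=-np.radians(10.6);T=np.array([.4733,.2829]);d=np.array([np.cos(yt),np.sin(yt)])
print('tcp over tray',T-.03*d,rk(T-.03*d))
"
```

```text
rack xy [0.5032 0.0564] z 0.0377 rotvec to goal deg [ 0.04 -0.01 -0.04] gap 0.011
[-0.256607   0.6772747 -0.3386095] [0.50599198 0.01833586 0.03774731]
tcp over tray [0.44381194 0.28841854] [0.42082481 0.3210308 ]
```

View pics/s2.png

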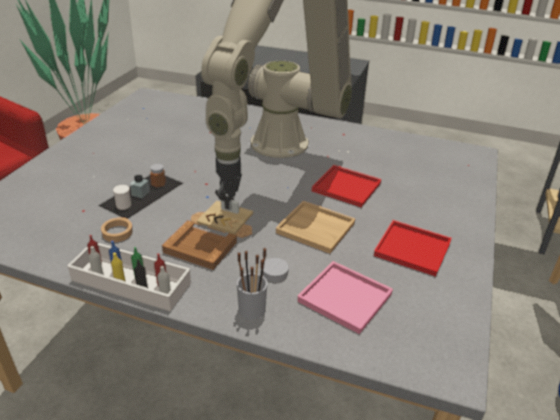

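The slide is drawn clear of the rack, level, at (225,218) in the scene picture. Next I lift it and carry it over the wood tray.

Call:
carry_out --moves '[-1,0,0,-0.015,0,0,0,-1,0,0,-0.025,0,0,0,-1,0,0,-0.02,0,0,0,-1,-0.008,-0.025,0,0,0,0,-1,-0.013,-0.042,0,0,0,0]'

```text
clock: 28.15
tcp_pos: [0.4939, 0.0857, 0.1041]
orientation: [0.001, 0.999, -0.041, 0.003]
wrist_force: [0.1, 0.5, -1.9]
finger_gap: 0.0108
```

Call:
carry_out --moves '[-1,-0.013,-0.042,0,0,0,0,-1,-0.013,-0.042,0,0,0,0,-1,-0.013,-0.042,0,0,0,0,-1,-0.01,-0.03,0,0,0,0,-1,-0.005,-0.018,0,0,0,0]'

```text
clock: 28.78
tcp_pos: [0.4559, 0.2712, 0.1102]
orientation: [-0.001, 0.999, -0.04, 0.007]
wrist_force: [-0.1, -0.3, -2.1]
finger_gap: 0.011
```

```bash
python3 -c "
from h import *
loc();go([.4438,.2884,.095],-np.radians(10.6),3,sh=.02,ang=4)"
```

```text
rack xy [0.4342 0.3047] z 0.1102 rotvec to goal deg [-0.14 -0.8  -0.32] gap 0.011
[-0.014, -0.016, 0.015, -0.1, -0.5, 4.0]
[0.0, -0.0, 0.0, -0.1, -0.3, 2.0]
[0.0, -0.0, 0.0, 0.0, 0.0, -0.0]
```

Call:
carry_out --moves '[-1,-0.007,-0.008,0.005,-0.1,-0.5,3,-1,-0.005,-0.005,0.005,0,-0.3,3,-1,0,0,0,0,0,0,-1,0,0,0,0,0,0,-1,0,0,0,0,0,0]'

```text
clock: 29.4
tcp_pos: [0.447, 0.2884, 0.1045]
orientation: [-0.002, 0.996, -0.092, 0.002]
wrist_force: [0.1, -0.0, -1.5]
finger_gap: 0.0111
```

```bash
python3 -c "
from h import *
loc();go([.4438,.2884,.050],-np.radians(10.6),5,sh=.012,ang=4)
snap('wrist','w6.png')"
```

```text
rack xy [0.424  0.3212] z 0.1045 rotvec to goal deg [-0.25 -0.27 -6.2 ] gap 0.0111
[-0.001, 0.0, 0.012, -0.3, -0.3, 0.1]
[-0.001, 0.0, 0.012, 0.0, 0.0, -0.0]
[-0.0, 0.0, 0.012, 0.0, 0.0, -0.0]
[-0.001, 0.0, 0.012, 0.0, 0.0, -0.0]
[-0.0, 0.001, 0.007, 0.0, 0.0, -0.0]
```

View pics/w6.png

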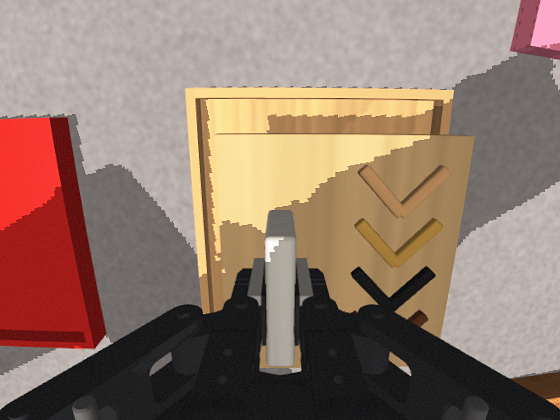

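The slide is over the wood tray and parallel to it: far edges at v 134 and v 90. I check the centring numerically.

```bash
python3 - <<'E'
from h import *
cm=cam("wrist");s=env.get_state();Rm=RT(s["orientation"])
f=lambda uv,z:((np.c_[plane(cm,uv,z),[z]*len(uv)]-s["tcp_pos"])@Rm)[:,:2].round(4)
print("tray corners",f([(186,89),(453,91)],.02)); print("slide corners",f([(213,134),(474,137)],.0838))
E
```

```text
tray corners [[-0.0582 -0.09  ]
 [ 0.1115 -0.09  ]]
slide corners [[-0.0298 -0.0655]
 [ 0.092  -0.0649]]
```

Call:
carry_out --moves '[-1,-0.002,0,0.01,-0.3,-0.3,0,-1,-0.001,0,0.012,0,0,0,-1,-0.001,0,0.012,0,0,0,-1,0,0,0.008,0,0,0,-1,0,0,0.003,0,0,0]'

```text
clock: 30.08
tcp_pos: [0.4424, 0.2883, 0.0556]
orientation: [0.001, 0.996, -0.092, -0.001]
wrist_force: [-0.1, -0.2, -0.5]
finger_gap: 0.011
```

```bash
python3 -c "
from h import *
loc();go([.4430,.2884,.0365],-np.radians(10.6),5,sh=.012,ang=4)"
```

```text
rack xy [0.4195 0.3208] z 0.0556 rotvec to goal deg [ 0.1   0.14 -6.24] gap 0.011
[0.0, -0.0, 0.012, 0.1, 0.1, 0.0]
[0.001, -0.0, 0.007, 0.0, 0.0, 0.0]
[-0.0, -0.0, 0.0, 0.0, 0.0, 0.0]
[-0.0, -0.0, 0.0, 0.0, 0.0, 0.0]
[-0.0, -0.0, 0.0, 0.0, 0.0, 0.0]
```

Call:
carry_out --moves '[-1,0,0,0.005,0.1,0.1,0,-1,0,0,0.006,0,0,0,-1,0,0,0.004,0,0,0,-1,0,0,0.002,0,0,0,-1,0,0,0.001,0,0,0]'

```text
clock: 30.7
tcp_pos: [0.4429, 0.2885, 0.0367]
orientation: [-0.0, 0.996, -0.092, 0.0]
wrist_force: [-0.3, 0.8, -0.7]
finger_gap: 0.0113
```

```bash
python3 -c "
from h import *
loc();print(env.get_state()['wrist_force'])"
```

```text
rack xy [0.4199 0.3211] z 0.0367 rotvec to goal deg [-0.03 -0.02 -6.24] gap 0.0113
[-0.32861067  0.75361639 -0.7242424 ]
```

Call:
carry_out --moves '[-1,0,0,0.001,0,0,0,-0.6,0,0,0,0,0,0,-0.2,0,0,0,0,0,0,0,0,0,0,0,0,0,0.1,0,0,0,0,0,0]'

```text
clock: 31.32
tcp_pos: [0.444, 0.2891, 0.0369]
orientation: [-0.001, 0.996, -0.092, 0.001]
wrist_force: [0.1, -0.4, 0.4]
finger_gap: 0.0472
```

Call:
carry_out --moves '[0.1,0,0,-0.015,0,0,0,0.1,0,0,-0.03,0,0,0,0.2,0,0,-0.04,0,0,0,0.5,0,0.03,-0.04,0,0,-3.1,0.5,0,0.05,-0.01,0,0,-3.1]'

```text
clock: 31.95
tcp_pos: [0.4323, 0.2102, 0.1791]
orientation: [-0.001, 0.999, -0.034, 0.003]
wrist_force: [1.1, -0.5, -0.6]
finger_gap: 0.0641
```

```bash
python3 -c "
from h import *
loc();im,cm=snap('top','t4.png')
cv2.imwrite('pics/t4.png',im)"
```

```text
rack xy [0.4152 0.2422] z 0.1791 rotvec to goal deg [-0.11 -0.29  0.43] gap 0.0641
```

View pics/t4.png

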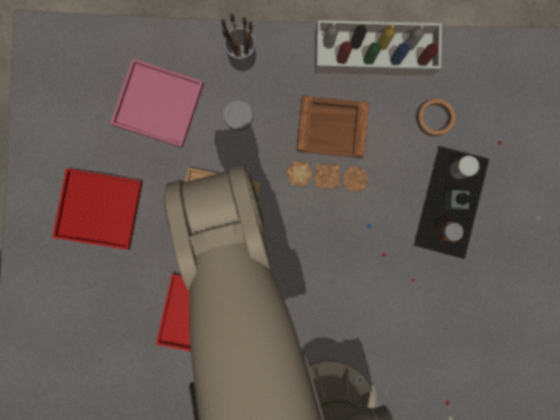

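The tray at (217,208) is hidden by the arm, while the jars are still on the mat at (468,167), (460,198) and (452,232). I move towards the hex jar and check the tray before lifting anything.

Call:
carry_out --moves '[0.5,0.002,0.05,0,0,-0.3,0.4,0.5,0.004,0.06,0,0,0,0,0.5,0.004,0.06,0,0,0,0,0.5,0.004,0.06,0,0,0,0,0.5,0.004,0.06,0,0,0,0]'

```text
clock: 32.62
tcp_pos: [0.4286, -0.0912, 0.1872]
orientation: [0.001, 0.999, -0.035, 0.005]
wrist_force: [1.0, 1.5, -0.0]
finger_gap: 0.064
```

Call:
carry_out --moves '[0.5,0.004,0.06,0,0,0,0,0.5,0.004,0.06,0,0,0,0,0.5,0.004,0.03,0.005,0,0,0,0.5,0.001,0.015,0.01,0,0,0,0.5,0,0,0.01,0,0,0]'

```text
clock: 33.25
tcp_pos: [0.4301, -0.2671, 0.1674]
orientation: [0.003, 0.999, -0.039, 0.009]
wrist_force: [-0.4, 0.0, 0.0]
finger_gap: 0.0644
```

```bash
python3 -c "
from h import *
loc();im,cm=snap('top','t5.png');wi,wc=snap('wrist','w7.png')
a=cv2.resize(im[155:260,165:275],(440,420),interpolation=cv2.INTER_CUBIC);cv2.imwrite('pics/t5c.png',np.hstack([a,cv2.resize(wi,(360,420))]))
"
```

```text
rack xy [ 0.449  -0.2339] z 0.1674 rotvec to goal deg [ 0.36 -1.05 -0.13] gap 0.0644
```

View pics/t5c.png

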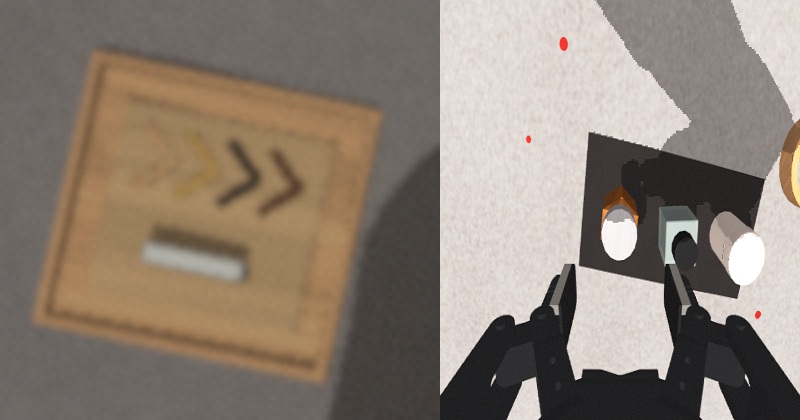

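The slide lies centred and flat in the tray, inside its walls, and all three jars stand on the mat. Next I pick up the hex jar.

Call:
carry_out --moves '[0.5,0,0.006,0.015,0.3,-1,0,0.5,0,0.006,0.03,0,0,0,0.5,0,0.001,0.025,0,0,0,0.5,0,0,0.01,0,0,0,0.5,0,0,0.003,0,0,0]'

```text
clock: 33.98
tcp_pos: [0.4293, -0.2737, 0.0797]
orientation: [-0.001, 0.999, -0.034, -0.002]
wrist_force: [-0.4, 0.8, 0.1]
finger_gap: 0.0643
```

```bash
python3 -c "
from h import *
loc()"
```

```text
rack xy [ 0.4487 -0.2406] z 0.0797 rotvec to goal deg [-0.15  0.28  0.44] gap 0.0643
```

Call:
carry_out --moves '[0.5,0,0.006,0.004,-0.1,0.2,0.4,0.5,0,0.001,0.012,0,0,0,0.5,0,0,0.016,0,0,0,0.5,0,0,0.01,0,0,0,0.5,0,0,0.003,0,0,0]'

```text
clock: 34.6
tcp_pos: [0.4304, -0.2826, 0.0344]
orientation: [0.001, 0.999, -0.037, 0.001]
wrist_force: [-0.1, 0.4, 0.1]
finger_gap: 0.0641
```

```bash
python3 -c "
from h import *
loc()"
```

```text
rack xy [ 0.4505 -0.2494] z 0.0344 rotvec to goal deg [ 0.13 -0.15  0.02] gap 0.0641
```

Call:
carry_out --moves '[0.5,-0.001,-0.001,0.005,0,0,0,0.5,0,0,0.003,0,0,0,0.2,0,0,0.001,0,0,0,0,0,0,0,0,0,0,-0.3,0,0,0,0,0,0]' --squeeze 45

```text
clock: 35.22
tcp_pos: [0.4299, -0.2819, 0.0258]
orientation: [0.002, 0.999, -0.037, 0.002]
wrist_force: [-0.4, -0.3, -1.6]
finger_gap: 0.045
```

Call:
carry_out --moves '[-0.3,0,0,0,0,0,0,-0.3,0,0,0,0,0,0,-0.3,0,0,0,0,0,0,-0.3,0,0,0,0,0,0,-0.3,0,0,0,0,0,0]'

```text
clock: 35.85
tcp_pos: [0.43, -0.2819, 0.0257]
orientation: [0.002, 0.999, -0.037, 0.002]
wrist_force: [-0.1, -0.8, -0.0]
finger_gap: 0.0449
```

```bash
python3 -c "
from h import *
loc()"
```

```text
rack xy [ 0.45   -0.2487] z 0.0257 rotvec to goal deg [ 0.18 -0.21  0.03] gap 0.0449
```

Call:
carry_out --moves '[-0.3,0,0,-0.03,-0.2,-0.2,0,-0.3,0,0,-0.05,0,0,0,-0.3,0.01,-0.04,-0.03,0,0,0,-0.3,0.018,-0.06,0,0,0,0,-0.3,0.018,-0.06,0,0,0,0]'

```text
clock: 36.48
tcp_pos: [0.4894, -0.1255, 0.1382]
orientation: [0.003, 0.999, -0.042, 0.001]
wrist_force: [1.6, -0.5, -2.2]
finger_gap: 0.0452
```

Call:
carry_out --moves '[-0.3,0.018,-0.06,0,0,0,0,-0.3,0.018,-0.06,0,0,0,0,-0.3,0.013,-0.045,0,0,0,0,-0.3,0.006,-0.02,0.005,0,0,0,-0.3,0.002,-0.01,0.005,0,0,0]'

```text
clock: 37.1
tcp_pos: [0.5644, 0.071, 0.1273]
orientation: [0.003, 0.999, -0.04, 0.003]
wrist_force: [1.1, -0.4, -2.0]
finger_gap: 0.0446
```

```bash
python3 -c "
from h import *
loc()"
```

```text
rack xy [0.5575 0.1133] z 0.1273 rotvec to goal deg [ 0.35 -0.3  -0.23] gap 0.0446
```

Call:
carry_out --moves '[-0.3,0.002,-0.006,0.01,0.3,-0.3,-0.2,-0.3,0,-0.003,0.02,0,0,0,-0.3,0,0,0.02,0,0,0,-0.3,0,0,0.012,0,0,0,-0.3,0,0,0.003,0,0,0]'

```text
clock: 37.72
tcp_pos: [0.5659, 0.077, 0.0581]
orientation: [0.001, 0.999, -0.04, -0.002]
wrist_force: [-0.2, 0.4, -0.6]
finger_gap: 0.0448
```

```bash
python3 -c "
from h import *
loc()"
```

```text
rack xy [0.5585 0.1194] z 0.0581 rotvec to goal deg [ 0.07  0.2  -0.23] gap 0.0448
```

Call:
carry_out --moves '[-0.3,0.001,-0.006,0.005,0,0,0,-0.3,0,-0.001,0.009,0,0,0,-0.3,0,0,0.008,0,0,0,-0.3,0,0,0.004,0,0,0,-0.3,0,0,0.001,0,0,0]'

```text
clock: 38.35
tcp_pos: [0.5685, 0.0839, 0.0305]
orientation: [0.0, 0.999, -0.04, -0.001]
wrist_force: [-0.7, -0.2, -0.8]
finger_gap: 0.0451
```

```bash
python3 -c "
from h import *
loc()"
```

```text
rack xy [0.5606 0.1265] z 0.0305 rotvec to goal deg [ 0.06  0.07 -0.27] gap 0.0451
```

Call:
carry_out --moves '[-0.3,0,0,0.0025,0,0,0,-0.3,0,0,0.0013,0,0,0,0.0,0,0,0,0,0,0,0.25,0,0,0,0,0,0,0.45,0,0,0,0,0,0]'

```text
clock: 38.98
tcp_pos: [0.5695, 0.0839, 0.0275]
orientation: [0.0, 0.999, -0.04, 0.0]
wrist_force: [-0.5, 0.1, 0.3]
finger_gap: 0.0622
```

Call:
carry_out --moves '[0.5,0,0,0,0,0,0,0.5,0,0,-0.02,0,0,0,0.5,0,0,-0.04,0,0,0,0.5,-0.003,0.04,-0.04,0,0,0,0.5,-0.005,0.06,-0.01,0,0,0]'

```text
clock: 39.6
tcp_pos: [0.5535, -0.0141, 0.1399]
orientation: [0.001, 0.999, -0.036, -0.0]
wrist_force: [1.2, -0.8, -0.5]
finger_gap: 0.0643
```

Call:
carry_out --moves '[0.5,-0.005,0.06,0,0,0,0,0.5,-0.005,0.06,0,0,0,0,0.5,-0.005,0.06,0,0,0,0,0.5,-0.005,0.055,0,0,0,0,0.5,-0.002,0.025,0.005,0,0,0]'

```text
clock: 40.22
tcp_pos: [0.5128, -0.2825, 0.1395]
orientation: [0.003, 0.999, -0.037, 0.004]
wrist_force: [0.3, -0.2, 0.6]
finger_gap: 0.0641
```

```bash
python3 -c "
from h import *
loc()"
```

```text
rack xy [ 0.5326 -0.2431] z 0.1395 rotvec to goal deg [ 0.29 -0.51  0.1 ] gap 0.0641
```

Call:
carry_out --moves '[0.5,-0.003,0.01,0.01,0.3,-0.5,0,0.5,0,0.003,0.018,0,0,0,0.5,0,0,0.015,0,0,0,0.5,0,0,0.006,0,0,0,0.5,0,0,0,0,0,0]'

```text
clock: 40.85
tcp_pos: [0.508, -0.2948, 0.0873]
orientation: [-0.001, 0.999, -0.037, -0.001]
wrist_force: [0.2, -0.2, 0.1]
finger_gap: 0.064
```

```bash
python3 -c "
from h import *
loc()"
```

```text
rack xy [ 0.5288 -0.2557] z 0.0873 rotvec to goal deg [-0.16  0.13  0.05] gap 0.064
```

Call:
carry_out --moves '[0.5,0,0.004,0.01,-0.1,0.1,0,0.5,0,0.001,0.015,0,0,0,0.5,0,0,0.015,0,0,0,0.5,0,0,0.01,0,0,0,0.5,0,0,0.003,0,0,0]'

```text
clock: 41.48
tcp_pos: [0.5083, -0.2996, 0.0313]
orientation: [-0.0, 0.999, -0.037, 0.0]
wrist_force: [-0.8, -0.6, 0.4]
finger_gap: 0.0638
```

```bash
python3 -c "
from h import *
loc()"
```

```text
rack xy [ 0.5294 -0.2605] z 0.0313 rotvec to goal deg [-0.02 -0.03  0.13] gap 0.0638
```

Call:
carry_out --moves '[0.5,0,0,0.003,0,0,0,0.5,0,0,0.002,0,0,0,0.2,0,0,0,0,0,0,0,0,0,0,0,0,0,-0.3,0,0,0,0,0,0]'

```text
clock: 42.1
tcp_pos: [0.5113, -0.3015, 0.0298]
orientation: [0.002, 0.999, -0.036, 0.004]
wrist_force: [0.8, -0.0, -2.5]
finger_gap: 0.0415
```

Call:
carry_out --moves '[-0.3,0,0,0,0,0,0,-0.3,0,0,0,0,0,0,-0.3,0,0,0,0,0,0,-0.3,0,0,-0.02,0,0,0,-0.3,0,0,-0.04,0,0,0]'

```text
clock: 42.72
tcp_pos: [0.5078, -0.299, 0.0861]
orientation: [-0.001, 0.999, -0.037, -0.0]
wrist_force: [0.4, -0.4, -2.0]
finger_gap: 0.0416
```

```bash
python3 -c "
from h import *
loc()"
```

```text
rack xy [ 0.5288 -0.2599] z 0.0861 rotvec to goal deg [-0.13  0.04  0.13] gap 0.0416
```

Call:
carry_out --moves '[-0.3,0,0,-0.04,0,0,0,-0.3,0.004,-0.05,-0.01,0,0,0,-0.3,0.005,-0.06,0,0,0,0,-0.3,0.005,-0.06,0,0,0,0,-0.3,0.005,-0.06,0,0,0,0]'

```text
clock: 43.35
tcp_pos: [0.5459, -0.071, 0.139]
orientation: [0.0, 0.999, -0.041, 0.002]
wrist_force: [1.6, -0.6, -1.2]
finger_gap: 0.0415
```

Call:
carry_out --moves '[-0.3,0.005,-0.05,0,0,0,0,-0.3,0.003,-0.02,0,0,0,0,-0.3,0.001,-0.01,0.005,0,0,0,-0.3,0,0,0.005,0,0,0,-0.3,0,0,0.005,0,0,0]'

```text
clock: 43.98
tcp_pos: [0.5599, 0.0141, 0.121]
orientation: [-0.0, 0.999, -0.039, -0.0]
wrist_force: [-0.0, -0.4, -1.6]
finger_gap: 0.0412
```

```bash
python3 -c "
from h import *
loc();snap('wrist','w8.png')"
```

```text
rack xy [0.5572 0.0563] z 0.121 rotvec to goal deg [ 0.    0.05 -0.11] gap 0.0412
```

View pics/w8.png

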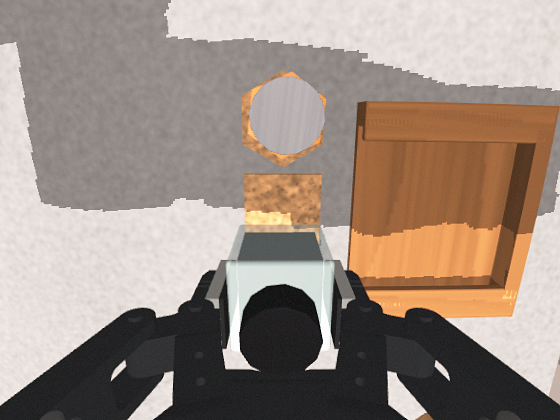

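The hex jar stands on its coaster at (287,117) and the square bottle is upright in the jaws. I lower it.

Call:
carry_out --moves '[-0.3,0.001,-0.001,0.012,0,0,0,-0.3,0.001,0,0.02,0,0,0,-0.3,0.001,0,0.018,0,0,0,-0.3,0,0,0.01,0,0,0,-0.3,0,0,0.003,0,0,0]'

```text
clock: 44.65
tcp_pos: [0.5621, 0.0111, 0.0532]
orientation: [0.0, 0.999, -0.042, -0.001]
wrist_force: [-0.1, -0.8, -1.3]
finger_gap: 0.0414
```

```bash
python3 -c "
from h import *
loc()"
```

```text
rack xy [0.5597 0.0534] z 0.0532 rotvec to goal deg [ 0.02  0.16 -0.47] gap 0.0414
```

Call:
carry_out --moves '[-0.3,0,-0.003,0.004,0,0,-0.4,-0.3,0,0,0.006,0,0,0,-0.3,0,0,0.004,0,0,0,-0.3,0,0,0.002,0,0,0,-0.3,0,0,0.001,0,0,0]'

```text
clock: 45.28
tcp_pos: [0.5634, 0.0142, 0.0363]
orientation: [0.0, 0.999, -0.038, -0.0]
wrist_force: [0.1, -0.3, -1.6]
finger_gap: 0.0412
```

```bash
python3 -c "
from h import *
loc();print(env.get_state()['wrist_force'])"
```

```text
rack xy [0.5607 0.0566] z 0.0363 rotvec to goal deg [ 0.02  0.01 -0.04] gap 0.0412
[ 0.06065286 -0.30724606 -1.60251151]
```

Call:
carry_out --moves '[-0.3,0,0,0.0015,0,0,0,-0.3,0,0,0.0015,0,0,0,-0.3,0,0,0.001,0,0,0,-0.3,0,0,0.001,0,0,0,-0.3,0,0,0,0,0,0]'

```text
clock: 45.9
tcp_pos: [0.5637, 0.0141, 0.0313]
orientation: [0.0, 0.999, -0.038, 0.0]
wrist_force: [0.0, -0.7, -1.8]
finger_gap: 0.0414
```

Call:
carry_out --moves '[-0.3,0,0,0.001,0,0,0,-0.3,0,0,0.001,0,0,0,-0.3,0,0,0.001,0,0,0,-0.3,0,0,0,0,0,0,-0.3,0,0,0,0,0,0]'

```text
clock: 46.52
tcp_pos: [0.564, 0.0141, 0.031]
orientation: [0.0, 0.999, -0.038, 0.001]
wrist_force: [-0.4, 0.6, -1.2]
finger_gap: 0.0415
```

Call:
carry_out --moves '[-0.1,0,0,0,0,0,0,0.1,0,0,0,0,0,0,0.3,0,0,0,0,0,0,0.5,0,0,0,0,0,0,0.5,0,0,0,0,0,0]'

```text
clock: 47.15
tcp_pos: [0.5645, 0.014, 0.0309]
orientation: [0.0, 0.999, -0.038, 0.001]
wrist_force: [-0.1, 0.5, -0.9]
finger_gap: 0.064
```

Call:
carry_out --moves '[0.5,0,0,-0.02,0,0,0,0.5,0,0,-0.04,0,0,0,0.5,0,0.01,-0.04,0,0,0,0.5,0.008,0.05,-0.01,0,0,0,0.5,0.009,0.06,0,0,0,0]'

```text
clock: 47.78
tcp_pos: [0.572, -0.1055, 0.1444]
orientation: [0.0, 0.999, -0.034, 0.001]
wrist_force: [1.2, -1.0, -0.3]
finger_gap: 0.0641
```

Call:
carry_out --moves '[0.5,0.009,0.06,0,0,0,0,0.5,0.009,0.06,0,0,0,0,0.5,0.006,0.045,0,0,0,0,0.5,0.003,0.02,0,0,0,0,0.5,0.001,0.005,0,0,0,0]'

```text
clock: 48.4
tcp_pos: [0.5873, -0.3066, 0.1454]
orientation: [0.001, 0.999, -0.036, 0.003]
wrist_force: [0.3, -0.3, -0.4]
finger_gap: 0.0638
```

```bash
python3 -c "
from h import *
loc()"
```

```text
rack xy [ 0.6087 -0.2615] z 0.1454 rotvec to goal deg [ 0.1  -0.29  0.22] gap 0.0638
```

Call:
carry_out --moves '[0.5,-0.001,0.008,0.012,0,-0.3,0.2,0.5,0,0.002,0.018,0,0,0,0.5,0,0,0.016,0,0,0,0.5,0,0,0.006,0,0,0,0.5,0,0,0,0,0,0]'

```text
clock: 49.02
tcp_pos: [0.5854, -0.3109, 0.0896]
orientation: [-0.001, 0.999, -0.034, -0.002]
wrist_force: [-0.5, 0.0, -0.3]
finger_gap: 0.0644
```

```bash
python3 -c "
from h import *
loc()"
```

```text
rack xy [ 0.6071 -0.2659] z 0.0896 rotvec to goal deg [-0.06  0.21  0.37] gap 0.0644
```

Call:
carry_out --moves '[0.5,0.001,0.006,0.01,0,0.2,0.3,0.5,0,0,0.016,0,0,0,0.5,0,0,0.016,0,0,0,0.5,0,0,0.01,0,0,0,0.5,0,0,0.004,0,0,0]'

```text
clock: 49.65
tcp_pos: [0.5864, -0.3175, 0.0304]
orientation: [-0.0, 0.999, -0.037, 0.001]
wrist_force: [-0.2, 0.4, -0.3]
finger_gap: 0.0644
```

Call:
carry_out --moves '[0.5,0,0,0.001,0,0,0,0.5,0,0,0.001,0,0,0,0.5,0,0,0,0,0,0,0.5,0,0,0,0,0,0,0.5,0,0,0,0,0,0]'

```text
clock: 50.28
tcp_pos: [0.5872, -0.3179, 0.0295]
orientation: [0.0, 0.999, -0.037, 0.001]
wrist_force: [-0.0, 1.2, 0.7]
finger_gap: 0.0641
```

```bash
python3 -c "
from h import *
loc()"
```

```text
rack xy [ 0.6095 -0.2728] z 0.0295 rotvec to goal deg [ 0.03 -0.16  0.06] gap 0.0641
```

Call:
carry_out --moves '[0.2,-0.001,0,0.001,0,-0.1,0,0,0,0,0,0,0,0,-0.3,0,0,0,0,0,0,-0.3,0,0,0,0,0,0,-0.3,0,0,0,0,0,0]'

```text
clock: 50.9
tcp_pos: [0.5863, -0.318, 0.0288]
orientation: [0.001, 0.999, -0.037, 0.001]
wrist_force: [0.2, -0.8, 0.3]
finger_gap: 0.0462
```

```bash
python3 -c "
from h import *
loc()"
```

```text
rack xy [ 0.6086 -0.273 ] z 0.0288 rotvec to goal deg [ 0.06 -0.09  0.06] gap 0.0462
```

Call:
carry_out --moves '[-0.3,0,0,-0.03,0,0,0,-0.3,0,0,-0.05,0,0,0,-0.3,-0.008,-0.04,-0.03,0,0,0,-0.3,-0.011,-0.06,0,0,0,0,-0.3,-0.011,-0.06,0,0,0,0]'

```text
clock: 51.52
tcp_pos: [0.568, -0.1565, 0.1396]
orientation: [-0.0, 0.999, -0.041, 0.0]
wrist_force: [0.6, 0.8, -0.3]
finger_gap: 0.0467
```

Call:
carry_out --moves '[-0.3,-0.01,-0.05,0,0,0,0,-0.3,-0.006,-0.03,0,0,0,0,-0.3,-0.002,-0.01,0.005,0,0,0,-0.3,0,0,0.005,0,0,0,-0.3,0,0,0.005,0,0,0]'

```text
clock: 52.15
tcp_pos: [0.5557, -0.0594, 0.1237]
orientation: [-0.0, 0.999, -0.039, -0.0]
wrist_force: [0.3, -0.4, -1.3]
finger_gap: 0.0464
```

```bash
python3 -c "
from h import *
loc();snap('wrist','w9.png')"
```

```text
rack xy [ 0.5586 -0.0173] z 0.1237 rotvec to goal deg [-0.05  0.01 -0.12] gap 0.0464
```

View pics/w9.png

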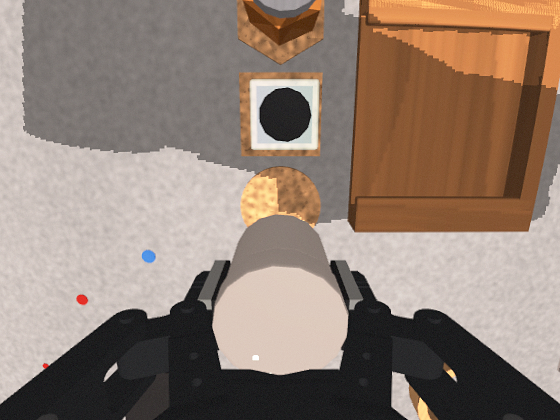

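The square bottle is centred on its coaster at (281,114). The tub is upright in the jaws, and the round coaster shows at (281,203). I lower it and work out the tub's offset in the hand.

```bash
python3 -c "
from h import *
cm=cam('wrist');loc();print('lid',rk(plane(cm,[(280.5,307)],.160)[0]))"
```

```text
rack xy [ 0.5581 -0.0174] z 0.1229 rotvec to goal deg [-0.07  0.08 -0.14] gap 0.0467
lid [ 0.55921388 -0.00540479]
```

Call:
carry_out --moves '[-0.3,0.001,-0.002,0.012,0,0,0,-0.3,0,-0.001,0.02,0,0,0,-0.3,0,0,0.018,0,0,0,-0.3,0,0,0.01,0,0,0,-0.3,0,0,0.003,0,0,0]'

```text
clock: 52.82
tcp_pos: [0.5569, -0.0602, 0.055]
orientation: [-0.001, 0.999, -0.042, -0.001]
wrist_force: [-0.7, -0.6, -1.3]
finger_gap: 0.0464
```

```bash
python3 -c "
from h import *
loc()"
```

```text
rack xy [ 0.5598 -0.0181] z 0.055 rotvec to goal deg [-0.06  0.13 -0.49] gap 0.0464
```

```bash
python3 - <<'E'
from h import *
im=cv2.imread("pics/w9.png");g=im.min(2)
# lid disc edge points: left/right extents per row, circle fit on plane z
H=env.calibration("wrist")["hand_eye"];s=env.get_state()
K,k1,Rw,C=cam("wrist"); dz=.1237-s["tcp_pos"][2]
C=C+np.array([0,0,dz]); cm=(K,k1,Rw,C)
pts=[]
for v in range(290,350,6):
    row=im[v].astype(int); ok=(row[:,2]>175)&(row[:,2]-row[:,0]<70); u=np.where(ok[205:360])[0]+205
    if len(u): pts+= [(u.min(),v),(u.max(),v)]; print(v,u.min(),u.max())
q=plane(cm,pts,.160)
M=np.c_[2*q,np.ones(len(q))];x=np.linalg.lstsq(M,(q**2).sum(1),rcond=None)[0]
print("centre rel tcp",(A.T@(x[:2]-s["tcp_pos"][:2])).round(4),"r",np.sqrt(x[2]+x[:2]@x[:2]))
E
```

```text
290 225 335
296 221 340
302 218 342
308 215 344
314 214 347
320 213 347
326 213 347
332 214 346
338 216 345
344 218 341
centre rel tcp [0.001  0.0038] r 0.023116546320919994
```

The tub sits 4 mm off the TCP in y, so the target TCP y is -0.0165. I finish lowering.

Call:
carry_out --moves '[-0.3,0,-0.001,0.004,0,0,-0.5,-0.3,0,0,0.006,0,0,0,-0.3,0,0,0.005,0,0,0,-0.3,0,0,0.003,0,0,0,-0.3,0,0,0.001,0,0,0]'

```text
clock: 53.45
tcp_pos: [0.558, -0.0595, 0.036]
orientation: [-0.0, 0.999, -0.037, 0.0]
wrist_force: [-0.2, -0.2, -1.7]
finger_gap: 0.0465
```

Call:
carry_out --moves '[-0.3,0,0,0.001,0,0,0,-0.3,0,0,0.001,0,0,0,-0.3,0,0,0.001,0,0,0,-0.3,0,0,0.001,0,0,0,-0.3,0,0,0,0,0,0]'

```text
clock: 54.08
tcp_pos: [0.5583, -0.0595, 0.0321]
orientation: [-0.0, 0.999, -0.037, 0.0]
wrist_force: [-0.5, 0.1, -1.7]
finger_gap: 0.0465
```

```bash
python3 -c "
from h import *
loc()"
```

```text
rack xy [ 0.5612 -0.0173] z 0.0321 rotvec to goal deg [-0.03 -0.05  0.04] gap 0.0465
```

Call:
carry_out --moves '[-0.3,-0.001,0,0.001,0,0,0,-0.3,0,0,0.001,0,0,0,-0.3,0,0,0.001,0,0,0,-0.3,0,0,0,0,0,0,-0.3,0,0,0,0,0,0]'

```text
clock: 54.7
tcp_pos: [0.5576, -0.0595, 0.0299]
orientation: [-0.0, 0.999, -0.037, 0.001]
wrist_force: [0.2, 0.2, -1.3]
finger_gap: 0.0465
```

Call:
carry_out --moves '[-0.1,0,0,0,0,0,0,0.1,0,0,0,0,0,0,0.3,0,0,0,0,0,0,0.5,0,0,0,0,0,0,0.5,0,0,0,0,0,0]'

```text
clock: 55.32
tcp_pos: [0.5579, -0.0596, 0.0299]
orientation: [-0.0, 0.999, -0.037, 0.001]
wrist_force: [0.2, -0.1, -0.0]
finger_gap: 0.0641
```

Call:
carry_out --moves '[0.5,0,0,-0.02,0,0,0,0.5,0,0,-0.04,0,0,0,0.5,0,0.01,-0.05,0,0,0,0.5,0,0.03,-0.05,0,0,0,0.5,-0.02,0.05,-0.02,0,0,0]'

```text
clock: 55.95
tcp_pos: [0.5301, -0.147, 0.2127]
orientation: [-0.0, 0.999, -0.034, -0.001]
wrist_force: [0.3, -1.4, -0.3]
finger_gap: 0.0637
```

Call:
carry_out --moves '[0.5,-0.03,0.05,0,0,0,0,0.5,-0.03,0.05,0,0,0,0,0.5,-0.02,0.03,0,0,0,0,0.5,-0.005,0.01,0,0,0,0,0.5,0,0,0,0,0,0]'

```text
clock: 56.58
tcp_pos: [0.4338, -0.2881, 0.2166]
orientation: [0.002, 0.999, -0.036, 0.003]
wrist_force: [0.3, -0.7, 0.5]
finger_gap: 0.0638
```

```bash
python3 -c "
from h import *
loc();im,cm=snap('top','t6.png')
cv2.imwrite('pics/t6c.png',cv2.resize(im[90:260,165:385],(770,595),interpolation=cv2.INTER_CUBIC))
for a in(.1268,.0568,-.0131): print(proj(cm,[[*(A@[.56,a]),.068]]))"
```

```text
rack xy [ 0.4543 -0.2547] z 0.2166 rotvec to goal deg [ 0.21 -0.31  0.19] gap 0.0638
[[300.06276938 169.11330584]]
[[329.50833742 172.0980019 ]]
[[358.89595583 175.05840087]]
```

View pics/t6c.png

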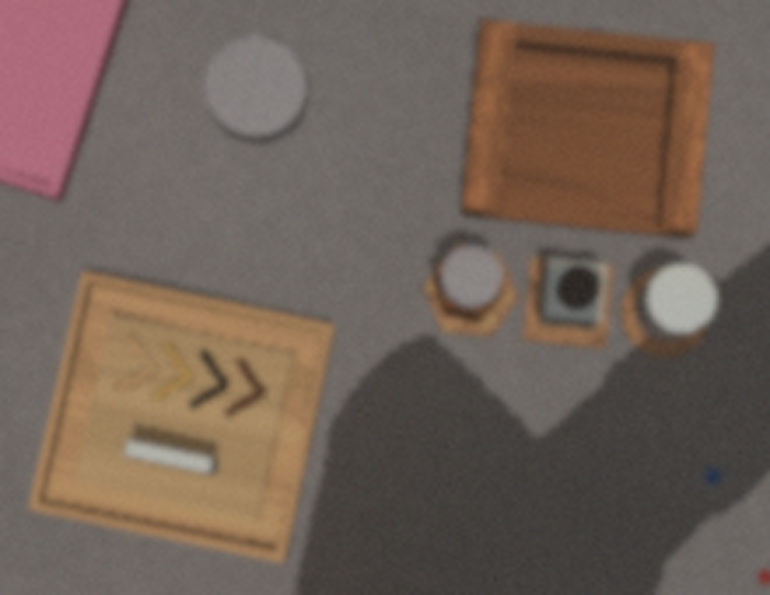

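The jars' lids match the coaster centres to within about 1 px (2.4 mm), and the slide is centred flat in the tray. I check the tape numerically and hand in.

```bash
python3 - <<'E'
from h import *
for f in("top0","t4"):
    h=cv2.cvtColor(cv2.imread(f"pics/{f}.png"),cv2.COLOR_BGR2HSV)[90:145,405:470]
    m=(h[...,0]>4)&(h[...,0]<25)&(h[...,1]>80)&(h[...,2]>50)
    print(f,[cv2.minEnclosingCircle(c) for c in blobs(m,200)])
s=env.get_state();print(s["qvel"].round(3),s["clock"]);print(env.hand_in())
E
```

```text
top0 [((30.94672966003418, 27.12616729736328), 18.980266571044922)]
t4 [((30.83333396911621, 26.83333396911621), 18.922454833984375)]
[0.023 0.002 0.    0.002 0.003 0.   ] 56.625
the job is handed in; nothing more can be done
None
```

The job is done and handed in at about 57 s of the 147 s allowed; the hand-in gave no verdict.

I set the three jars on the dark mat and drew the slide about 137 mm straight out of its rack. I laid it flat in the wood tray, then put each jar back on its own coaster.

**Last checks:**
- **Jars:** in the final top view each lid was within about 1 px (roughly 2–3 mm) of its coaster's centre. All three stood upright.
- **Slide:** it lay flat and centred inside the tray's walls. This was judged by eye in the top view.
- **Tape:** it had moved less than half a pixel by the last picture measured, taken after the slide was laid down. I did not measure it again after the jars went back.
- **Robot:** the gripper was open and clear of everything when I handed in.

**Disagreements:**
- The hex jar sat a few degrees off square in the jaws, reading 45–46 mm against 44 mm across flats.
- The round tub was about 4 mm off the jaws' centre; I corrected for this when placing it.

No check failed.

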